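# Close down the photometer and crate the samples

### The arm

A 6-joint arm with a two-finger parallel gripper is mounted at the origin on the work surface. World frame = base frame: x ahead of the robot, y to its left, z up, the work surface at z = 0. Lengths are in mm, angles in rad, forces in N, time in s.
With the tool pointing down it reaches from about 325 to 775 mm from the base axis. Payload 5.5 kg.
Tool frame: the origin (TCP) lies midway between the tips of the shut fingers; the grasp point (between the pads) lies 19 mm behind it; z points along the fingers, y is the line along which they close (so a half turn about z gives the same grasp; the last joint's range is limited). The gripper opens to 85 mm and grips with 20 to 120 N. Pads are 22 mm wide; open, the fingers measure 114 mm over their backs; the gripper's body (76 mm by 85 mm) begins 54 mm behind the grasp point. The pads swing forward as they close: fully open they stand 13 mm farther back than shut.
Start: joints at [1.27, 0.091, 1.231, -0, 1.82, -0.057], TCP at [144.839, 582.27, 231.275] pointing down, gripper open.
Joint ranges: [-2.87, 2.87], [-0.86, 2.18], [0.17, 2.46], [-1.51, 4.65], [0.06, 2.69], [-2.65, 2.65]. Speed limits (rad/s): [2.57, 2.57, 3.01, 3.14, 3.14, 3.14].

### API

Orientations are given as a unit quaternion [x, y, z, w].
In Python, from cell import robot gives the robot as it stands.
- The arm moves only by the shell command python3 -m handwheel 'ROWS' [FORCE]. ROWS is JSON, a list that holds one entry, the list of rows, each a list of 7 numbers: the shift along the tool's x, y, z in mm, then the turn, a rotation vector about the tool's x, y, z in degrees, then the finger opening in mm, from 0 to 85.4. A call has 1 to 12 rows; each row shifts and turns the commanded pose from where the row before left it, along the tool's axes as they then stand; what a row does not reach is not made up. A row lasts 1/8 s, in which the tool goes at most 62.5 mm and 10.7 degrees, less where a joint would pass 70% of its speed; a pose out of reach is approached as far as the arm can. A call is refused whole if a number of a shift passes 62.5 or a number of a turn 10.7, either way. A call with a gripper value outside its range is refused whole. The fingers move at their own pace and stop on an object; FORCE is the grip in N (left out, the last holds). Time passes only in rows, so rows that do not move let the fingers close. It gives the time, the measured TCP pose, the force, the opening and the grip force at its end, in the units of the state.
- robot.state(): the state, without advancing time (a new reading comes with each control period).
- robot.read_camera(name): name is "side" or "top" or "wrist"; returns a dict with "img" (400x640x3 uint8, red, green, blue), "z_map" (400x640 float32, mm along the optical axis (not along the pixel's ray), 0 where there is no reading), "fov_y" (degrees; the focal length in pixels is half the picture's height over the tangent of half this angle, whatever the lens; pixels are square), "cx", "cy" (the principal point, pixels), "k1" (the pictures are not rectified: a ray, as slopes to the right and down, at radius r is drawn at 1 + k1 r^2 times it, then the intrinsics apply), "R" (3x3) and "t" (3): a world point X has camera coordinates R X + t; the wrist camera has in their place "tool_from_camera" (4x4, takes a point from camera to tool coordinates, whose origin is the TCP and whose axes are the flange's). Camera axes: x right, y down, z forward; pixel columns grow to the right and rows downward; lengths in mm; the calibration is good to about 2 mm. A picture is of the moment at which its call begins: read the wrist's pose just before it.
- robot.sign_off(): hands the job in; it is judged then, once.
The state is a dict: "clock": time; "qpos": joint angles; "joint_vel": joint speeds; "joint_torque": joint torques, N m; "ee_pos": TCP position; "eef_rot": TCP orientation; "ft_force": force on the tool from outside, world axes, zero at the start; "ft_torque": the same for the moment, N m; "opening": finger opening in mm; "gripper_force": force on a finger pad.
Only numpy, scipy, OpenCV 4.12 (cv2) and the standard library are available. Lean on these libraries where they do the work, as an engineer would, in place of code of your own. Each camera call takes 0.05 s, during which the arm holds its last target. There are 200 camera calls.

### The job

The photometer's run is finished: first, to protect the detector, turn the filter wheel by its knob until the blind sector, the one with the straight bar, fills the window, and only then touch the carousel and its bottles. Stand every sample bottle, from the bench and from the carousel, upright in the divided crate, one to a cell; push the carousel round to another stop to bring the bottle under the reading head clear of it. Leave the wheel blind and the carousel resting in a stop, with a station squarely under the head, and do not shift the dispenser, the red jar or the tube rack.

Things in the scene. Friction and masses are not known exactly. Their poses are not given: they have to be found in the camera images.
- bottle_head: sample bottle standing at first under the reading head: white round plastic bottle, body 46 mm across and 52 mm high, blue screw cap 34 mm across from 60 to 80 mm above its foot; 90 g; all sample bottles are alike; origin at the centre of its underside, z along its axis. Always present.
- bottle_c1: sample bottle standing at first on the carousel: like bottle_head; may be absent.
- bottle_c2: sample bottle standing at first on the carousel: like bottle_head; may be absent.
- bottle_c3: sample bottle standing at first on the carousel: like bottle_head; may be absent.
- bottle_c4: sample bottle standing at first on the carousel: like bottle_head; may be absent.
- bottle_b1: sample bottle standing at first on the bench: like bottle_head; may be absent.
- bottle_b2: sample bottle standing at first on the bench: like bottle_head; may be absent.
- bottle_b3: sample bottle standing at first on the bench: like bottle_head; may be absent.
- bottle_p1: sample bottle standing in the crate from the start: like bottle_head; may be absent.
- bottle_p2: sample bottle standing in the crate from the start: like bottle_head; may be absent.
- photometer: the whole fixed instrument, turned a little about z; origin on the bench on the carousel's axis, x away from the robot, y towards the case. White case 210 mm (x) by 190 (y), 146 high, centred at x 0, y 205 mm, where the filter wheel's vertical axis is. A grey cover plate, 160 mm square, top at 153 mm, lies over the wheel. The carousel's base plate is 204 mm across, 8 high.
- filter_wheel (a joint): angle of the filter wheel, rad, anticlockwise from above; 0 (or any whole turn) when the blind sector is centred in the window, 1.047 k when the sector with k pips is. Turns endlessly both ways with light friction (0.035 N m) and stays where it is left.
- wheel_knob (a point): centre of the wheel's black bar grip, on its axis, 172 mm above the bench. The bar is 46 mm long, 13 thick, 26 high (159 to 185 mm above the bench), on a round skirt 38 mm across, top at 159 mm. It turns with the wheel and points along the blind sector's radius, a white stroke on that end. This point's y axis runs along the bar.
- blind_sector (a point): centre of the blind sector on the wheel, 52 mm from its axis: the only one of the six 60 degree sectors without a round dark filter (16 mm); it has one straight black bar, 26 mm long, across it. The wheel is white; the others have a round filter and 1 to 5 small pips; thin lines part the sectors.
- window (a point): centre of the fixed window (26 by 32 mm, black frame) in the cover plate, 52 mm from the wheel's axis, on the side away from the carousel; one sector at a time fills it.
- carousel (a joint): angle of the sample carousel, rad, anticlockwise from above; 0 at first. It turns endlessly both ways on a spring detent with six stops, at the multiples of 1.047 (60 degrees). A push of about 0.4 N m takes it over the crest half way between stops, then it snaps on to the next stop by itself.
- reading_head (a point): point on the carousel's deck straight under the reading head (photometer frame x 0, y 68, z 30 mm). The head is a white block fixed to the case, x -26 to 26, y 36 to 116, z 117 to 149 mm: the bottle below it (top at 110 mm) cannot be lifted out.
- station0 (a point): centre of the station under the head at first, on the deck, 30 mm above the bench, 68 mm from the axis, at photometer-frame angle 90 degrees plus the joint's; five more follow every 60 degrees. Deck 196 mm across. Half way between stations stand grey fins 3 mm thick, 20 to 96 mm from the axis, top 60 mm above the bench; hub 42 mm across, 60 high. Bottles fit loosely between the fins.
- crate: grey divided crate, fixed, 247 mm (x) by 126 mm (y), 50 mm high, walls and floor 4 mm; dividers 43 mm high make 4 (x) by 2 (y) cells, each about 57 mm square, centres at x -91, -30.3, 30.3, 91 mm and y -30.5, 30.5 mm. Origin under its centre, on the bench.
- dispenser: bystander: clear dispenser bottle, 56 mm across, 150 mm high; origin under its centre.
- red_jar: bystander: red jar, 72 mm across, 85 mm high; origin under its centre.
- tube_rack: bystander: white rack of capped tubes, 75 by 190 mm, 106 mm high; origin under its centre.

How it is judged:
By the outcome, as a careful person would: the job done as asked, in the order asked, and still so for the second after the job is handed in, with the robot touching nothing.
Of bottle_c1, bottle_c2, bottle_c3, bottle_c4 only 2 to 3 are there at a start; the rules pass over those that are not, and their reading is None.
Of bottle_b1, bottle_b2, bottle_b3 only 2 to 3 are there at a start; the rules pass over those that are not, and their reading is None.
Of bottle_p1, bottle_p2 only 1 to 1 are there at a start; the rules pass over those that are not, and their reading is None.
At some moment in a run one of bottle_b1, bottle_b2, bottle_b3 may be knocked a few centimetres aside while the robot is not near it.
It also fails if it takes over 210 s, if anything falls off the work surface, if the arm or the gripper's body presses on something with over 40 N, if the wrist force passes 120 N, or if a joint passes its speed limit or range.

## Working session

There is one attempt and no reset: what is moved stays moved. The work goes in short steps, Python scripts to look and compute and a shell command to move; the robot and the scene stay as the last step left them, time stands still between calls to the robot, and variables do not carry over. Pictures are saved under pics/ and viewed, at most 14 in all, crops included, and the job is handed in when it is done.

```bash
ls; mkdir -p pics; cat > h.py <<'E'
import numpy as np, cv2
from cell import robot
from scipy.spatial.transform import Rotation as Ro
def cam(n):
    s=robot.state(); c=robot.read_camera(n)
    h,w=c["img"].shape[:2]; f=h/2/np.tan(np.radians(c["fov_y"])/2); c["f"]=f
    if n=="wrist":
        T=np.eye(4);T[:3,:3]=Ro.from_quat(s["eef_rot"]).as_matrix();T[:3,3]=s["ee_pos"]
        M=T@np.array(c["tool_from_camera"]); c["Rw"]=M[:3,:3];c["o"]=M[:3,3]
    else:
        R=np.array(c["R"]);c["Rw"]=R.T;c["o"]=-R.T@np.array(c["t"])
    return c
def ray(c,u,v):
    d=np.array([(u-c["cx"])/c["f"],(v-c["cy"])/c["f"]]);x=d.copy()
    for _ in range(20): x=d/(1+c["k1"]*(x@x))
    return np.array([x[0],x[1],1.])
def plane(c,u,v,z):
    d=c["Rw"]@ray(c,u,v); return c["o"]+d*(z-c["o"][2])/d[2]
def depth(c,u,v):
    return c["o"]+c["Rw"]@ray(c,u,v)*c["z_map"][int(round(v)),int(round(u))]
def pix(c,X):
    p=c["Rw"].T@(np.array(X)-c["o"]);s=p[:2]/p[2];s=s*(1+c["k1"]*(s@s));return s*c["f"]+[c["cx"],c["cy"]]
def save(c,n): cv2.imwrite("pics/"+n+".png",c["img"][:,:,::-1])
def blobs(c,z,amin=60,lo=(95,90,50),hi=(130,255,255)):
    hsv=cv2.cvtColor(np.ascontiguousarray(c["img"]),cv2.COLOR_RGB2HSV)
    m=cv2.inRange(hsv,lo,hi); n,l,st,ce=cv2.connectedComponentsWithStats(m)
    return [(st[i,4],ce[i].round(1),st[i,:4],plane(c,*ce[i],z).round(1)) for i in range(1,n) if st[i,4]>=amin]
E
python3 - <<'E'
from h import *
s=robot.state();print(s)
for n in("top","side","wrist"):
    c=cam(n);save(c,n+"0");print(n,c["f"],c["o"],c["Rw"].round(3).tolist(),c["k1"])
    for b in blobs(c,80): print(b)
E
```

```text
pics
{'clock': 0.0, 'qpos': array([ 1.27032104e+00,  9.18781996e-02,  1.23192058e+00,  6.81888629e-06,
        1.81980679e+00, -5.67162982e-02]), 'joint_vel': array([-0.00125219,  0.00071585, -0.00026701, -0.00203178,  0.00085122,
       -0.00026889]), 'joint_torque': array([-1.35601818e-03, -4.58729196e+01, -4.18016911e+01, -2.43505665e-04,
        1.16954162e-02,  1.44349876e-06]), 'ee_pos': array([144.73319491, 581.97906435, 230.11970422]), 'eef_rot': array([ 1.21577083e-01,  9.92581483e-01, -9.89864210e-04, -1.82048041e-04]), 'ft_force': array([ 0.36863332, -0.72873452,  0.19280638]), 'ft_torque': array([ 0.049175  , -0.01130551,  0.00033029]), 'gripper_force': 0.0, 'opening': 84.88479525405322}
top 436.8369482034932 [ 484.65946145   16.83848968 1127.32982911] [[-0.007, -0.994, 0.111], [-1.0, 0.004, -0.024], [0.024, -0.111, -0.993]] -0.09521822026438696
(np.int32(151), array([283.1, 183.4]), array([277, 177,  14,  14], dtype=int32), array([653.4,  80.9,  80. ]))
(np.int32(137), array([369.8, 195.9]), array([364, 190,  13,  13], dtype=int32), array([ 622.1, -129.3,   80. ]))
(np.i
[... 1427 characters left out ...]
 , 269.3]), array([319, 261,  15,  17], dtype=int32), array([ 511.7, -135.8,   80. ]))
(np.int32(323), array([464.2, 283.4]), array([452, 270,  25,  29], dtype=int32), array([ 722.4, -337.2,   80. ]))
(np.int32(233), array([287.6, 282.5]), array([280, 274,  16,  18], dtype=int32), array([ 426.1, -117.9,   80. ]))
(np.int32(81), array([480.3, 283.4]), array([476, 278,  10,  12], dtype=int32), array([ 749.7, -357.7,   80. ]))
(np.int32(377), array([382.3, 365.1]), array([373, 354,  20,  23], dtype=int32), array([ 467.8, -369. ,   80. ]))
wrist 348.5593846770889 [ 80.10175519 598.98926973 372.95700206] [[0.242, 0.936, 0.254], [0.97, -0.233, -0.066], [-0.002, 0.263, -0.965]] -0.02667772218244392
```

View pics/top0.png

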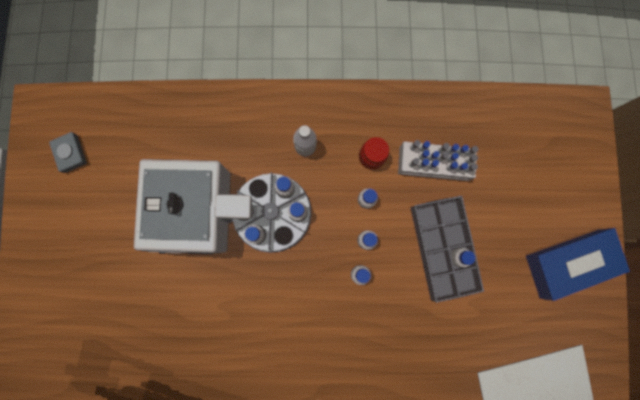

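View pics/side0.png

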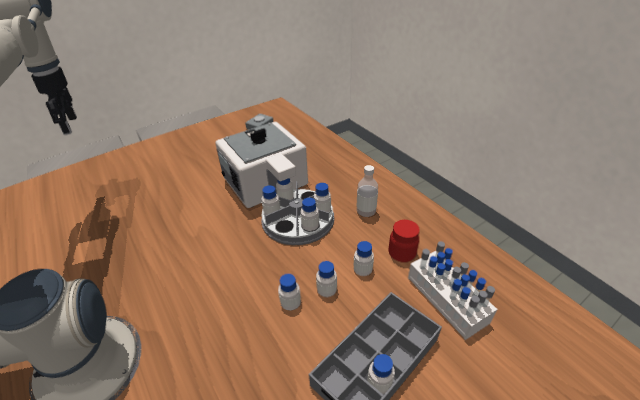

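Top view: case at left with the knob at about (175,204) and the window at (152,204). The carousel hub is at (271,212), with 3 carousel bottles plus the hidden one under the head. There are 3 bench bottles at x≈365 and a crate at (447,249) with one bottle inside. The side view agrees.

```bash
cat >> h.py <<'E'
def go(x,y,z,yaw=None):
    """shift (tool axes, after the turn) and turn about tool z; yaw = world angle of tool y, deg, mod 180"""
    s=robot.state();R=Ro.from_quat(s["eef_rot"]).as_matrix()
    cy=np.degrees(np.arctan2(R[1,1],R[0,1]));d=0
    if yaw is not None: d=(yaw-cy+90)%180-90
    R2=Ro.from_euler('z',d,degrees=True).as_matrix()@R
    D=np.array([x,y,z])-s["ee_pos"]
    print("yaw %.1f turn_tz %.1f q6 %.2f | shift after turn"%(cy,-d,s["qpos"][5]),(R2.T@D).round(1),"| before turn",(R.T@D).round(1), "tilt",R[:,2].round(3))
E
python3 - <<'E'
from h import *
a=cam("top");b=cam("side")
print("knob",plane(a,175,204,185),"win",plane(a,152,204,153),"hub",plane(a,271,212,60))
def tri(p,q):
    d1=a["Rw"]@ray(a,*p);d2=b["Rw"]@ray(b,*q);k=np.linalg.lstsq(np.c_[d1,-d2],b["o"]-a["o"],rcond=None)[0]
    P=a["o"]+d1*k[0];Q=b["o"]+d2*k[1];return ((P+Q)/2).round(1),np.linalg.norm(P-Q).round(1)
for n,p,q in [("c",(283.1,183.4),(321.5,189)),("c",(296.6,209.2),(308.6,204.2)),("c",(252,233.4),(268.9,191.6)),("b",(369.8,195.9),(364.1,248.8)),("b",(369.6,239.2),(326,269.3)),("b",(362.6,275.4),(287.6,282.5)),("p",(467.6,257.4),(382.3,365.1))]: print(n,tri(p,q))
go(*(plane(a,175,204,185)[:2]+[0,0]),230)
cv2.imwrite("pics/crop.png",cv2.resize(a["img"][150:265,125:325,::-1],None,fx=4,fy=4,interpolation=cv2.INTER_CUBIC))
cr=cv2.resize(a["img"][185:310,400:495,::-1],None,fx=4,fy=4,interpolation=cv2.INTER_CUBIC);cv2.imwrite("pics/crate.png",cr)
E
```

```text
knob [592.38558867 310.13830716 185.        ] win [596.27836798 372.86299382 153.        ] hub [585.89238874 111.56986111  60.        ]
c (array([649.8,  80.1,  98.5]), np.float64(1.6))
c (array([588.1,  47.9,  99.1]), np.float64(1.1))
c (array([531.4, 152.8,  98.8]), np.float64(1.1))
b (array([ 623.1, -130.6,   69.3]), np.float64(0.9))
b (array([ 517.2, -128.2,   68.7]), np.float64(0.7))
b (array([ 430.2, -109.8,   68.4]), np.float64(0.7))
p (array([ 470.2, -367.6,   75. ]), np.float64(1.0))
yaw 76.0 turn_tz 0.0 q6 -0.06 | shift after turn [-500.  -155.9    0.8] | before turn [-500.  -155.9    0.8] tilt [-0.    -0.001 -1.   ]
```

View pics/crop.png

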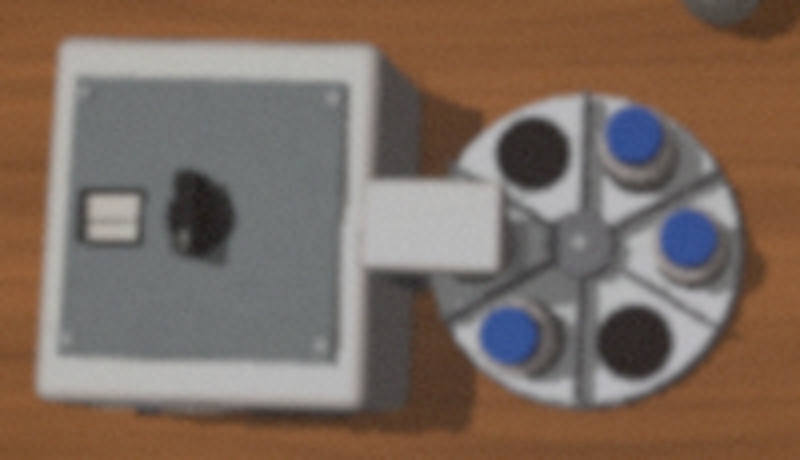

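View pics/crate.png

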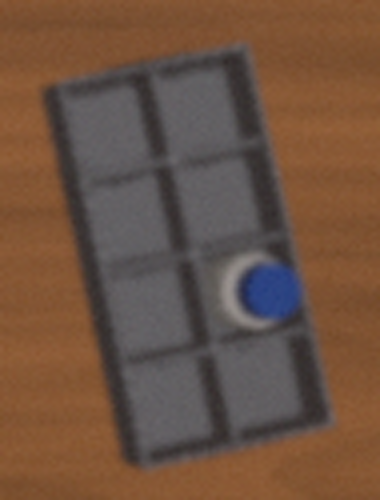

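The wheel's white stroke end isn't clear from above, and the window currently shows a thin line. I'll look closer with the wrist camera.

```bash
python3 -m handwheel '[[[-42,-13,-5,0,0,0,85],[-42,-13,-5,0,0,0,85],[-42,-13,-5,0,0,0,85],[-42,-13,-5,0,0,0,85],[-42,-13,-5,0,0,0,85],[-42,-13,-5,0,0,0,85],[-42,-13,-5,0,0,0,85],[-42,-13,-5,0,0,0,85],[-42,-13,-5,0,0,0,85],[-42,-13,-5,0,0,0,85],[-42,-13,-5,0,0,0,85],[-38,-13,-5,0,0,0,85]]]'
python3 -m handwheel '[[[0,0,0,0,0,0,85],[0,0,0,0,0,0,85]]]'
python3 - <<'E'
from h import *
s=robot.state();print(s["clock"],s["ee_pos"]);c=cam("wrist");save(c,"w1");print(pix(c,[592.4,310.1,185]),c["o"],c["Rw"].round(3).tolist())
E
```

```text
clock: 1.75
ee_pos: [593.6, 309.2, 291.0]
eef_rot: [0.122, 0.993, -0.0, -0.0]
ft_force: [-0.1, -0.3, 0.0]
opening: 85.0
gripper_force: 0.0
clock: 2.0
ee_pos: [592.1, 310.4, 290.9]
eef_rot: [0.122, 0.993, -0.0, -0.0]
ft_force: [-0.6, 0.4, 1.2]
opening: 84.3
gripper_force: 0.0
2.0 [592.11867244 310.40952838 290.8657102 ]
[320.03089155 202.309984  ] [527.49902217 327.15233967 433.61060307] [[0.242, 0.936, 0.254], [0.97, -0.233, -0.064], [-0.001, 0.262, -0.965]]
```

View pics/w1.png

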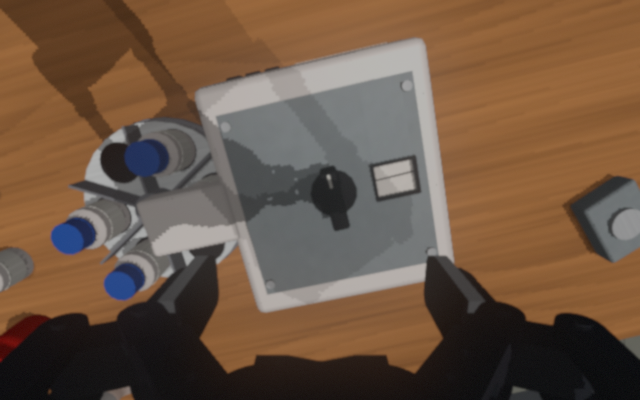

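Stroke visible at the knob's upper end near (331,180); window at (395,178) shows a parting line. I'll measure the angles.

```bash
python3 - <<'E'
from h import *
c=cam("wrist")
im=c["img"];g=cv2.cvtColor(np.ascontiguousarray(im),cv2.COLOR_RGB2GRAY)
cr=im[140:240,290:440,::-1];cv2.imwrite("pics/knob.png",cv2.resize(cr,None,fx=5,fy=5,interpolation=cv2.INTER_CUBIC))
# bolts of cover (fixed) as plate corners z153
Bo=[(225,127),(406,86),(431,252),(269,286)]
P=np.array([plane(c,*b,153) for b in Bo]);print(P.round(1).tolist(),P.mean(0))
m=(g[140:240,290:365]<60).astype(np.uint8)
for z in (185,): 
  n,l,st,ce=cv2.connectedComponentsWithStats(m);i=1+st[1:,4].argmax();print(st[i],ce[i]+[290,140])
print("win",plane(c,395.5,178,153), "stroke", plane(c,331,180,185))
print(depth(c,338,200),depth(c,395,170),depth(c,300,260))
E
```

```text
[[522.5, 250.3, 153.0], [526.5, 394.8, 153.0], [667.3, 391.3, 153.0], [664.8, 245.2, 153.0]] [595.27173121 320.40453128 153.        ]
[  19   27   46   64 1852] [332.78131749 196.0950324 ]
win [595.35524152 373.39254703 153.        ] stroke [577.73016693 322.30377006 185.        ]
[593.58614364 323.80550432 185.04227312] [589.53569817 374.84912949 149.33807395] [647.43208728 278.49015576 151.96866092]
```

View pics/knob.png

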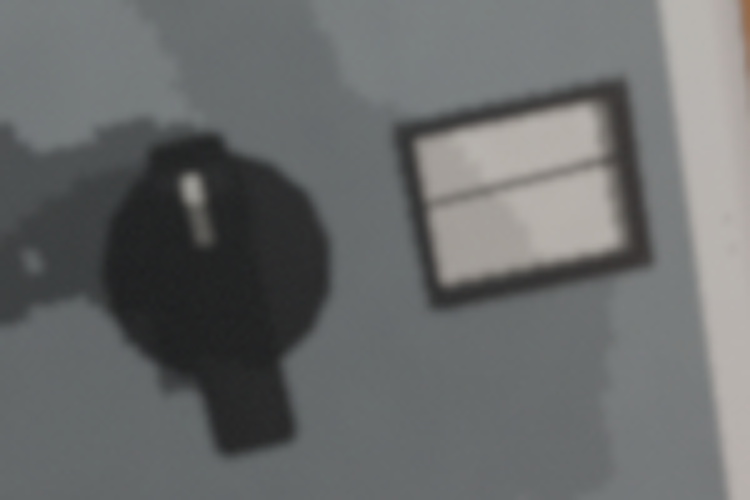

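Knob close-up: stroke end at full-image (327,170), far bar end at (341,229). The window shows the line between sectors, so the wheel is about +90° from blind.

```bash
python3 - <<'E'
from h import *
c=cam("wrist")
n=plane(c,290+187/5,140+152/5,185);f=plane(c,290+257/5,140+445/5,185);print(n,f,(n+f)/2,np.linalg.norm(n-f))
print("skirt",plane(c,290+216/5,140+262/5,159))
W=[plane(c,290+a/5,140+b/5,153) for a,b in((398,128),(625,82),(650,263),(435,305))];W=np.array(W);w=W.mean(0);print("win",w)
k=(n+f)/2;d=n-f
print("bar dir",np.degrees(np.arctan2(d[1],d[0])),"win dir",np.degrees(np.arctan2(*(w-k)[1::-1])), "edges",[np.degrees(np.arctan2(*e[1::-1])) for e in (W[1]-W[0],W[2]-W[3],W[3]-W[0],W[2]-W[1])])
go(k[0],k[1],220,np.degrees(np.arctan2(d[1],d[0]))+90)
print(cam("top")["o"][:1]); 
E
```

```text
[570.19288168 321.60600308 185.        ] [616.27461114 321.3139494  185.        ] [593.23374641 321.45997624 185.        ] 46.082654920856605
skirt [593.39121494 321.28640617 159.        ]
win [596.2434199  373.35978237 153.        ]
bar dir 179.6368795370508 win dir 86.68113058255345 edges [np.float64(87.7507596343673), np.float64(87.58703273461187), np.float64(-0.21115048537300843), np.float64(-2.149823934529324)]
yaw 76.1 turn_tz -13.5 q6 -0.90 | shift after turn [-1.7 10.4 71.5] | before turn [ 0.8 10.5 71.5] tilt [ 0.  0. -1.]
[484.65946145]
```

```bash
python3 -m handwheel '[[[0,0,0,0,0,-6.8,85],[0,0,0,0,0,-6.7,85],[-1.7,10.4,20,0,0,0,85],[0,0,25,0,0,0,85],[0,0,25,0,0,0,60],[0,0,25,0,0,0,40],[0,0,20,0,0,0,40],[0,0,12,0,0,0,40],[0,0,0,0,0,0,40]]]' 40
python3 -m handwheel '[[[0,0,0,0,0,0,5],[0,0,0,0,0,0,5],[0,0,0,0,0,0,5],[0,0,0,0,0,0,5],[0,0,0,0,0,0,5],[0,0,0,0,0,0,5]]]' 40
python3 -m handwheel '[[[0,0,0,0,0,9.2,5],[0,0,0,0,0,9.2,5],[0,0,0,0,0,9.2,5],[0,0,0,0,0,9.2,5],[0,0,0,0,0,9.2,5],[0,0,0,0,0,9.2,5],[0,0,0,0,0,9.2,5],[0,0,0,0,0,9.2,5],[0,0,0,0,0,9.2,5],[0,0,0,0,0,9.2,5],[0,0,0,0,0,0,5],[0,0,0,0,0,0,5]]]' 40
python3 - <<'E'
from h import *
go(593.3,321.4,163,177.3);print(robot.state()["qpos"])
E
```

```text
clock: 3.32
ee_pos: [593.7, 320.6, 162.9]
eef_rot: [0.004, 1.0, -0.0, -0.001]
ft_force: [-0.2, 0.2, -1.0]
opening: 40.0
gripper_force: 0.0
clock: 4.08
ee_pos: [594.6, 320.3, 166.0]
eef_rot: [0.004, 1.0, 0.0, 0.001]
ft_force: [-2.4, -3.4, 5.3]
opening: 11.9
gripper_force: 41.4
clock: 5.58
ee_pos: [595.0, 320.6, 166.0]
eef_rot: [0.722, 0.692, 0.001, 0.001]
ft_force: [0.5, -1.3, 4.4]
opening: 11.7
gripper_force: 41.3
yaw -2.5 turn_tz 0.2 q6 0.49 | shift after turn [ 0.7 -1.7  3. ] | before turn [ 0.7 -1.7  3. ] tilt [ 0.003  0.001 -1.   ]
[ 4.44148810e-01  2.91613915e-01  1.12043706e+00 -4.78220177e-04
  1.72642489e+00  4.87635616e-01]
```

```bash
python3 -m handwheel '[[[0,0,0,0,0,0,40],[0,0,0,0,0,0,40],[0,0,0,0,0,0,40],[0,0,-40,0,0,0,40],[0,0,-60,0,0,0,85],[0,0,-30,0,0,0,85],[0,0,0,0,0,0,85]]]'
python3 - <<'E'
from h import *
c=cam("wrist");print(c["o"]);p=pix(c,[594,340,170]);print(p)
u,v=p.round().astype(int);u0=max(u-100,0);v0=max(v-75,0);print(u0,v0)
cv2.imwrite("pics/knob2.png",cv2.resize(c["img"][v0:v0+150,u0:u0+200,::-1],None,fx=4,fy=4,interpolation=cv2.INTER_CUBIC));np.save("k2.npy",[u0,v0])
E
```

```text
clock: 6.45
ee_pos: [594.8, 321.0, 298.4]
eef_rot: [0.722, 0.692, 0.003, 0.001]
ft_force: [-0.5, 1.0, -0.8]
opening: 85.2
gripper_force: 0.0
[596.48516771 387.63437573 441.29146099]
[318.32037469 171.61153267]
218 97
```

View pics/knob2.png

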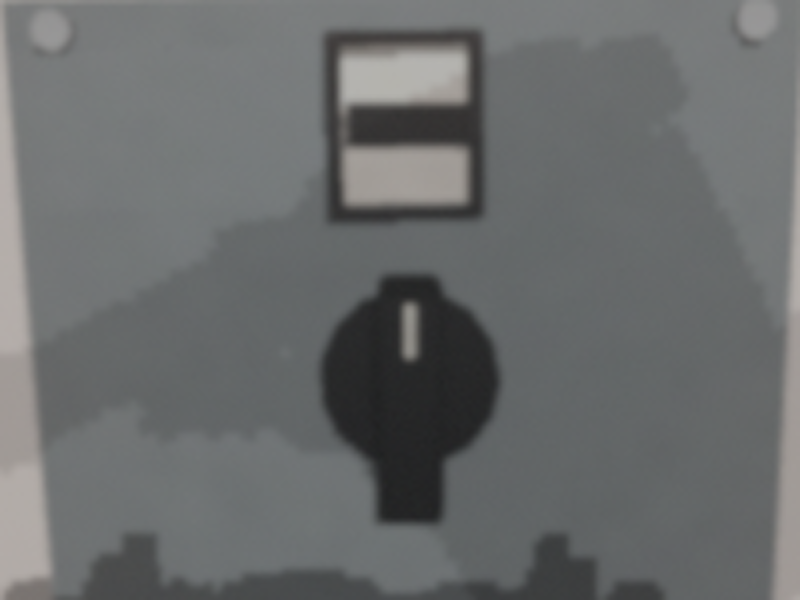

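The window shows the straight bar, with the stroke pointing at it. I'll check for any residual angle.

```bash
python3 - <<'E'
from h import *
c=cam("wrist");u0,v0=np.load("k2.npy")
P=lambda a,b,z:plane(c,u0+a/4,v0+b/4,z)[:2]
an=lambda d:np.degrees(np.arctan2(d[1],d[0]))
n=(P(380,277,185)+P(440,277,185))/2;f=(P(378,520,185)+P(442,520,185))/2
print("bar",n,f,an(n-f),np.linalg.norm(n-f),"mid",(n+f)/2)
print("bar sides",an(P(440,277,185)-P(442,520,185)),an(P(380,277,185)-P(378,520,185)),"stroke",an(P(410,303,185)-P(410,358,185)))
W=[P(*q,153) for q in((327,32),(481,32),(481,217),(330,220))];w=np.mean(W,0);print("win",w,an(w-(n+f)/2),an(W[0]-W[3]),an(W[1]-W[2]),an(W[1]-W[0])+90,an(W[2]-W[3])+90)
b=P(410,125,147);print("blind bar centre",b,an(b-(n+f)/2)); 
q=P(50,30,153),P(756,19,153);print("bolts",q,an(q[1]-q[0])+90)
# carousel centre from phi
for phi in (87,88,89):
    d=np.array([np.cos(np.radians(phi)),np.sin(np.radians(phi))]);print(phi,(n+f)/2-205*d)
go(594,110,320,0)
E
```

```text
bar [595.21021072 346.71775298] [593.15523732 299.79555062] 87.49231480210332 46.967179923104844 mid [594.18272402 323.2566518 ]
bar sides 88.28232565745705 86.70222184223495 stroke 87.49240069034208
win [595.29777168 371.95017416] 88.68819592196911 87.58417317519535 88.22458711226338 87.50510905207918 88.62720855629976
blind bar centre [596.35554589 371.91787756] 87.44332615128842
bolts (array([526.14342076, 393.85542296]), array([665.465636  , 389.88333457])) 88.36693474474536
87 [583.45385299 118.53759718]
88 [587.0283272  118.38153226]
89 [590.6049807  118.28787429]
yaw -2.5 turn_tz -2.5 q6 0.49 | shift after turn [-2.107e+02 -2.000e-01 -2.670e+01] | before turn [-210.5    8.8  -26.7] tilt [-0.001 -0.    -1.   ]
```

Wheel is blind to within about 1°. Now the crate geometry, and a wrist look over the carousel.

```bash
cat >> h.py <<'E'
def caps(c,amin=60):
    """blue caps: centre of the top face from the depth of its pixels"""
    hsv=cv2.cvtColor(np.ascontiguousarray(c["img"]),cv2.COLOR_RGB2HSV)
    n,l,st,ce=cv2.connectedComponentsWithStats(cv2.inRange(hsv,(95,90,50),(130,255,255)));o=[]
    for i in range(1,n):
        if not amin<=st[i,4]<6000: continue
        v,u=np.nonzero(l==i);P=np.array([depth(c,a,b) for a,b in zip(u,v) if c["z_map"][b,a]>0])
        h=np.percentile(P[:,2],90);q=P[abs(P[:,2]-h)<4];lo,hi=q.min(0),q.max(0)
        o.append((*q.mean(0).round(1),*(hi-lo)[:2].round(0),st[i,4]))
    return o
E
python3 -m handwheel '[[[-35,0,-3,0,0,0,85],[-40,0,-5,0,0,0,85],[-40,0,-5,0,0,0,85],[-40,3,-5,0,0,0,85],[-40,3,-5,0,0,0,85],[-15,3,-4,0,0,0,85],[0,0,0,0,0,0,85],[0,0,0,0,0,0,85]]]'
python3 - <<'E'
from h import *
c=cam("wrist");save(c,"w3")
for q in caps(c): print("w",*q)
c=cam("top")
for q in caps(c): print("t",*q)
K=np.array([plane(c,400+a/4,185+b/4,50)[:2] for a,b in((48,88),(246,42),(332,422),(140,466))]);print(K.round(1).tolist())
m=K.mean(0);L=(K[3]-K[0]+K[2]-K[1])/2;S=(K[1]-K[0]+K[2]-K[3])/2;print(m,np.linalg.norm(L),np.linalg.norm(S),np.degrees(np.arctan2(L[1],L[0])),np.degrees(np.arctan2(S[1],S[0])))
l=L/np.linalg.norm(L)
E
```

```text
clock: 7.55
ee_pos: [594.0, 111.5, 320.2]
eef_rot: [0.722, 0.692, -0.0, -0.001]
ft_force: [-0.2, -0.2, 0.4]
opening: 85.1
gripper_force: 0.0
w 531.3 153.3 109.9 32.0 32.0 877
w 648.1 81.4 110.0 33.0 32.0 805
w 587.5 49.9 110.0 31.0 32.0 763
w 438.4 -103.3 79.9 18.0 28.0 320
w 622.1 -123.0 80.2 30.0 22.0 483
w 517.8 -119.3 80.0 32.0 17.0 417
t 622.2 -128.5 80.5 29.0 30.0 138
t 586.8 47.7 110.4 28.0 30.0 134
t 448.9 -673.4 70.1 173.0 252.0 3284
t 521.3 117.0 386.6 2.0 17.0 105
t 517.4 -127.4 80.1 29.0 29.0 139
t 471.3 -366.3 84.0 31.0 34.0 163
t 430.8 -109.0 80.6 28.0 29.0 132
[[597.7, -239.3], [626.3, -367.7], [387.4, -413.9], [363.1, -290.8]]
[ 493.64295742 -327.90265506] 241.68751303342165 128.5086232372774 -168.34138690200174 -78.1088745685221
```

View pics/w3.png

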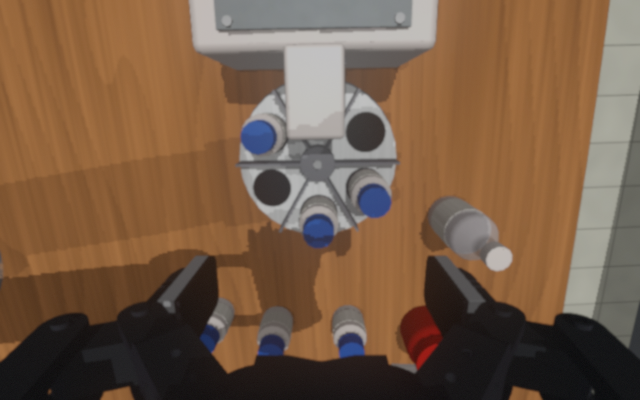

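Wrist view: carousel bottles' caps at (260,137), (374,200), (318,230); stations at (365,131) and (271,187) are empty; the hub is at (317,163). Cap tops measure 110 mm on the carousel and 80 mm on the bench. I'll grasp the far bottle (B) with yaw −33°.

```bash
cat >> h.py <<'E'
def plan(*W,yaw=-33.2):
    """total tool shifts between waypoints at a fixed yaw, tool down; first from the measured pose"""
    p=robot.state()["ee_pos"];a=np.radians(yaw);X=np.array([-np.sin(a),np.cos(a)]);Y=np.array([np.cos(a),np.sin(a)])
    for w in W:
        d=np.array(w)-p;print(w,"->",round(d[:2]@X,1),round(d[:2]@Y,1),round(-d[2],1));p=np.array(w,float)
E
python3 - <<'E'
from h import *
go(600,100,300,-33.2)
plan((648.1,81.4,200),(648.1,81.4,80),(648.1,81.4,200),(494,-328,260))
E
```

```text
yaw -2.4 turn_tz 30.8 q6 0.17 | shift after turn [-6.5 11.5 20.5] | before turn [-11.4   6.5  20.5] tilt [-0.001  0.    -1.   ]
(648.1, 81.4, 200) -> 4.3 61.9 120.5
(648.1, 81.4, 80) -> 0.0 0.0 120.0
(648.1, 81.4, 200) -> 0.0 0.0 -120.0
(494, -328, 260) -> -427.0 95.2 -60.0
```

```bash
python3 -m handwheel '[[[0,0,0,0,0,10.3,60],[0,0,0,0,0,10.3,60],[0,0,0,0,0,10.2,55],[1.3,21.9,20,0,0,0,55],[1,20,35,0,0,0,55],[1,20,35,0,0,0,55],[1,0,30,0,0,0,55],[0,0,0,0,0,0,55]]]' 40
python3 - <<'E'
from h import *
plan((648.1,81.4,80))
c=cam("wrist");print(*caps(c),sep="\n")
E
```

```text
clock: 8.65
ee_pos: [647.3, 79.5, 195.2]
eef_rot: [0.879, 0.476, -0.004, -0.002]
ft_force: [-0.2, -1.3, -0.3]
opening: 55.1
gripper_force: 0.0
(648.1, 81.4, 80) -> 2.0 -0.4 115.2
(np.float64(649.2), np.float64(81.1), np.float64(110.0), np.float64(34.0), np.float64(33.0), np.int32(1997))
(np.float64(531.4), np.float64(152.4), np.float64(110.0), np.float64(34.0), np.float64(32.0), np.int32(1629))
(np.float64(544.7), np.float64(146.0), np.float64(93.8), np.float64(10.0), np.float64(17.0), np.int32(93))
(np.float64(588.9), np.float64(49.1), np.float64(110.0), np.float64(33.0), np.float64(33.0), np.int32(1862))
```

```bash
python3 -m handwheel '[[[1,0.5,30,0,0,0,55],[0,0,35,0,0,0,55],[0,0,35,0,0,0,55],[0,0,17,0,0,0,55],[0,0,0,0,0,0,55],[0,0,0,0,0,0,20],[0,0,0,0,0,0,20],[0,0,0,0,0,0,20],[0,0,0,0,0,0,20]]]' 40
python3 -m handwheel '[[[0,0,-10,0,0,0,20],[0,0,-30,0,0,0,20],[0,0,-40,0,0,0,20],[0,0,-40,0,0,0,20],[0,0,0,0,0,0,20]]]'
python3 - <<'E'
from h import *
plan((494,-328,260))
E
```

```text
clock: 9.82
ee_pos: [650.4, 80.7, 87.0]
eef_rot: [0.88, 0.475, 0.002, 0.001]
ft_force: [-0.4, 1.2, 5.5]
opening: 32.4
gripper_force: 40.3
clock: 10.45
ee_pos: [650.7, 80.6, 209.7]
eef_rot: [0.88, 0.475, 0.004, 0.002]
ft_force: [0.3, 0.2, -1.7]
opening: 32.8
gripper_force: 40.0
(494, -328, 260) -> -427.7 92.7 -50.3
```

```bash
python3 -m handwheel '[[[-20,4,-8,0,0,0,20],[-42,9,-8,0,0,0,20],[-42,9,-8,0,0,0,20],[-42,9,-8,0,0,0,20],[-42,9,-8,0,0,0,20],[-42,9,-8,0,0,0,20],[-42,9,-2,0,0,0,20],[-42,9,0,0,0,0,20],[-42,9,0,0,0,0,20],[-42,9,0,0,0,0,20],[-30,8,0,0,0,0,20],[0,0,0,0,0,0,20]]]'
python3 - <<'E'
from h import *
c=cam("wrist");save(c,"w4");print(robot.state()["ee_pos"]);l=np.array([.979,.2045]);q=np.array([-.2045,.979])
for i in(-1,1):
  for j in(-1,1): print(pix(c,[*(np.array([493.6,-327.9])+i*123.5*l+j*63*q),50]))
E
```

```text
clock: 11.95
ee_pos: [489.9, -330.6, 252.2]
eef_rot: [0.881, 0.473, -0.001, -0.001]
ft_force: [0.7, 1.2, -0.8]
opening: 32.7
gripper_force: 40.0
[ 490.66845388 -329.26544389  252.63485384]
[285.49940699 290.44736976]
[197.06166399 213.66030803]
[459.17939786 128.24304289]
[370.35052137  28.73209283]
```

View pics/w4.png

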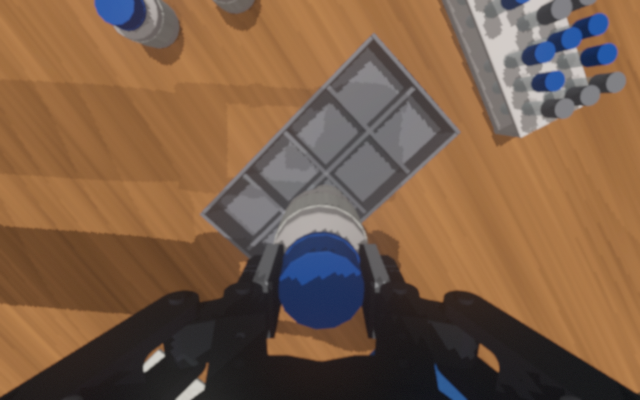

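Crate rim corners visible at (204,213), (374,37) and (458,130); I'll solve its pose from these.

```bash
python3 - <<'E'
from h import *
c=cam("wrist")
O=np.array([plane(c,*p,50)[:2] for p in((204,213),(374,37),(458,130))]);N=np.array([(-123.5,63),(123.5,63),(123.5,-63.)])
print(O.round(1).tolist(),np.linalg.norm(O[1]-O[0]),np.linalg.norm(O[2]-O[1]))
o=O-O.mean(0);n=N-N.mean(0);th=np.arctan2((n[:,0]*o[:,1]-n[:,1]*o[:,0]).sum(),(n*o).sum())
R=np.array([[np.cos(th),-np.sin(th)],[np.sin(th),np.cos(th)]]);t=O.mean(0)-R@N.mean(0);print(np.degrees(th),t)
for y in(-30.5,30.5): print([(R@[x,y]+t).round(1).tolist() for x in(-91,-30.3,30.3,91)])
# divider crossings check
for p in((370,131),(328,174)): print("cross",plane(c,*p,43).round(1), (R.T@(plane(c,*p,43)[:2]-t)).round(1))
E
```

```text
[[367.1, -293.7], [601.7, -247.1], [626.8, -363.7]] 239.18862260520098 119.23953212463964
11.687697164086453 [ 495.79387017 -330.4088931 ]
[[412.9, -378.7], [472.3, -366.4], [531.6, -354.1], [591.1, -341.8]]
[[400.5, -319.0], [459.9, -306.7], [519.3, -294.4], [578.7, -282.1]]
cross [ 555.  -318.2   43. ] [60.4 -0. ]
cross [ 496.4 -331.5   43. ] [ 0.4 -1.2]
```

```bash
python3 - <<'E'
from h import *
plan((591.1,-341.8,160),(591.1,-341.8,63),(591.1,-341.8,200),(588.9,49.5,200),(588.9,49.5,87),(588.9,49.5,200),(531.6,-354.1,200),(531.6,-354.1,63))
E
```

```text
(591.1, -341.8, 160) -> 43.5 90.9 93.0
(591.1, -341.8, 63) -> 0.0 0.0 97.0
(591.1, -341.8, 200) -> 0.0 0.0 -137.0
(588.9, 49.5, 200) -> 326.2 -216.1 -0.0
(588.9, 49.5, 87) -> 0.0 0.0 113.0
(588.9, 49.5, 200) -> 0.0 0.0 -113.0
(531.6, -354.1, 200) -> -369.1 173.0 -0.0
(531.6, -354.1, 63) -> 0.0 0.0 137.0
```

```bash
python3 -m handwheel '[[[14.5,30.3,31,0,0,0,20],[14.5,30.3,31,0,0,0,20],[14.5,30.3,31,0,0,0,20],[0,0,30,0,0,0,20],[0,0,30,0,0,0,20],[0,0,0,0,0,0,20],[0,0,0,0,0,0,20]]]'
python3 - <<'E'
from h import *
plan((591.1,-341.8,63))
E
```

```text
clock: 12.92
ee_pos: [592.5, -341.4, 102.7]
eef_rot: [0.88, 0.475, 0.0, 0.001]
ft_force: [0.0, -0.7, -0.4]
opening: 32.8
gripper_force: 40.3
(591.1, -341.8, 63) -> -1.1 -1.0 39.7
```

```bash
python3 -m handwheel '[[[-1,-1,20,0,0,0,20],[0,0,18,0,0,0,20],[0,0,2,0,0,0,20],[0,0,0,0,0,0,20],[0,0,0,0,0,0,48],[0,0,0,0,0,0,48],[0,0,0,0,0,0,48],[0,0,-30,0,0,0,48],[0,0,-50,0,0,0,48],[0,0,-50,0,0,0,48],[0,0,-7,0,0,0,48]]]'
python3 -m handwheel '[[[26.2,-16.1,0,0,0,0,55],[37.5,-25,0,0,0,0,55],[37.5,-25,0,0,0,0,55],[37.5,-25,0,0,0,0,55],[37.5,-25,0,0,0,0,55],[37.5,-25,0,0,0,0,55],[37.5,-25,0,0,0,0,55],[37.5,-25,0,0,0,0,55],[37.5,-25,0,0,0,0,55],[0,0,0,0,0,0,55],[0,0,0,0,0,0,55]]]'
python3 - <<'E'
from h import *
c=cam("wrist");print(*caps(c),sep="\n")
plan((588.9,49.5,87));print("top",*caps(cam("top")),sep="\n")
E
```

```text
clock: 14.3
ee_pos: [592.0, -343.0, 204.8]
eef_rot: [0.88, 0.475, 0.002, 0.004]
ft_force: [0.4, 0.1, 0.9]
opening: 48.0
gripper_force: 0.0
clock: 15.68
ee_pos: [588.7, 48.8, 197.5]
eef_rot: [0.88, 0.475, -0.001, 0.0]
ft_force: [-0.5, -0.5, 0.6]
opening: 55.1
gripper_force: 0.0
(np.float64(531.7), np.float64(152.7), np.float64(109.9), np.float64(33.0), np.float64(33.0), np.int32(2499))
(np.float64(588.1), np.float64(49.2), np.float64(110.0), np.float64(33.0), np.float64(33.0), np.int32(1905))
(588.9, 49.5, 87) -> 1.0 -0.6 110.7
top
(np.float64(622.9), np.float64(-130.1), np.float64(80.6), np.float64(30.0), np.float64(30.0), np.int32(138))
(np.float64(588.2), np.float64(-342.6), np.float64(83.9), np.float64(30.0), np.float64(31.0), np.int32(156))
(np.float64(450.3), np.float64(-672.4), np.float64(70.2), np.float64(172.0), np.float64(250.0), np.int32(3282))
(np.float64(517.1), np.float64(-127.0), np.float64(80.1), np.float64(29.0), np.float64(27.0), np.int32(121))
(np.float64(470.9), np.float64(-365.2), np.float64(84.4), np.float64(31.0), np.float64(31.0), np.int32(164))
(np.float64(430.3), np.float64(-108.1), np.float64(80.4), np.float64(31.0), np.float64(27.0), np.int32(138))
```

B stands in the crate at cap height 84. Next is C.

```bash
python3 -m handwheel '[[[0,0,30,0,0,0,55],[0,0,35,0,0,0,55],[0,0,35,0,0,0,55],[0,0,10,0,0,0,55],[0,0,0,0,0,0,55],[0,0,0,0,0,0,20],[0,0,0,0,0,0,20],[0,0,0,0,0,0,20],[0,0,0,0,0,0,20]]]' 40
python3 -m handwheel '[[[0,0,-10,0,0,0,20],[0,0,-30,0,0,0,20],[0,0,-40,0,0,0,20],[0,0,-33,0,0,0,20],[-24,11.5,0,0,0,0,20],[-43,20,0,0,0,0,20],[-43,20,0,0,0,0,20],[-43,20,0,0,0,0,20],[-43,20,0,0,0,0,20],[-43,20,0,0,0,0,20],[-43,20,0,0,0,0,20],[-43,20,0,0,0,0,20]]]'
python3 -m handwheel '[[[-44,21,20,0,0,0,20],[0,0,40,0,0,0,20],[0,0,30,0,0,0,20],[0,0,0,0,0,0,20],[0,0,0,0,0,0,20]]]'
python3 - <<'E'
from h import *
plan((531.6,-354.1,63))
E
```

```text
clock: 16.9
ee_pos: [590.0, 49.2, 90.6]
eef_rot: [0.88, 0.475, 0.002, 0.001]
ft_force: [-0.8, -0.6, 5.6]
opening: 32.6
gripper_force: 40.1
clock: 18.4
ee_pos: [536.9, -307.0, 201.5]
eef_rot: [0.88, 0.475, 0.0, -0.0]
ft_force: [1.2, 0.3, -0.8]
opening: 32.5
gripper_force: 40.0
clock: 19.02
ee_pos: [531.3, -354.1, 113.0]
eef_rot: [0.88, 0.475, 0.0, 0.001]
ft_force: [0.1, -0.4, -0.9]
opening: 32.4
gripper_force: 40.1
(531.6, -354.1, 63) -> 0.2 0.2 50.0
```

```bash
python3 -m handwheel '[[[0,0,25,0,0,0,20],[0,0,21,0,0,0,20],[0,0,2.5,0,0,0,20],[0,0,0,0,0,0,20],[0,0,0,0,0,0,48],[0,0,0,0,0,0,48],[0,0,0,0,0,0,48],[0,0,-30,0,0,0,48],[0,0,-50,0,0,0,48],[0,0,-50,0,0,0,20],[0,0,0,0,0,0,0]]]'
python3 - <<'E'
from h import *
c=np.array([589.8,117.5]);A=lambda d,z:(*(c+66*np.array([np.cos(np.radians(d)),np.sin(np.radians(d))])).round(1),z)
plan(A(268,190),A(268,46),A(285,46),A(300,46),A(312,46),A(321,46),A(321,120),A(268,120))
print(*caps(cam("top")),sep="\n")
E
```

```text
clock: 20.4
ee_pos: [532.4, -355.2, 199.6]
eef_rot: [0.88, 0.475, 0.002, 0.005]
ft_force: [0.6, -0.3, -0.3]
opening: 12.2
gripper_force: 0.0
(np.float64(587.5), np.float64(51.5), 190) -> 370.5 -176.6 9.6
(np.float64(587.5), np.float64(51.5), 46) -> 0.0 0.0 144.0
(np.float64(606.9), np.float64(53.7), 46) -> 12.5 15.0 -0.0
(np.float64(622.8), np.float64(60.3), 46) -> 14.2 9.7 -0.0
(np.float64(634.0), np.float64(68.5), 46) -> 13.0 4.9 -0.0
(np.float64(641.1), np.float64(76.0), 46) -> 10.2 1.8 -0.0
(np.float64(641.1), np.float64(76.0), 120) -> 0.0 0.0 -74.0
(np.float64(587.5), np.float64(51.5), 120) -> -49.9 -31.4 -0.0
(np.float64(623.1), np.float64(-129.1), np.float64(80.4), np.float64(27.0), np.float64(30.0), np.int32(136))
(np.float64(587.1), np.float64(-342.3), np.float64(83.9), np.float64(32.0), np.float64(32.0), np.int32(156))
(np.float64(531.2), np.float64(151.4), np.float64(110.6), np.float64(30.0), np.float64(31.0), np.int32(154))
(np.float64(529.4), np.float64(-354.5), np.float64(84.1), np.float64(29.0), np.float64(32.0), np.int32(160))
(np.float64(516.9), np.float64(-127.4), np.float64(80.5), np.float64(29.0), np.float64(29.0), np.int32(141))
(np.float64(447.5), np.float64(-593.2), np.float64(70.0), np.float64(104.0), np.float64(90.0), np.int32(1012))
(np.float64(426.2), np.float64(-729.3), np.float64(70.1), np.float64(107.0), np.float64(175.0), np.int32(880))
(np.float64(470.5), np.float64(-365.4), np.float64(84.4), np.float64(31.0), np.float64(34.0), np.int32(163))
(np.float64(431.2), np.float64(-109.4), np.float64(80.4), np.float64(31.0), np.float64(29.0), np.int32(148))
```

```bash
python3 -m handwheel '[[[21,-10.6,0,0,0,0,0],[43.7,-20.75,1,0,0,0,0],[43.7,-20.75,1,0,0,0,0],[43.7,-20.75,1,0,0,0,0],[43.7,-20.75,1,0,0,0,0],[43.7,-20.75,1,0,0,0,0],[43.7,-20.75,1,0,0,0,0],[43.7,-20.75,1,0,0,0,0],[43.7,-20.75,1,0,0,0,0],[0,0,0,0,0,0,0],[0,0,40,0,0,0,0],[0,0,40,0,0,0,0]]]'
python3 -m handwheel '[[[0,0,40,0,0,0,0],[0,0,20,0,0,0,0],[0,0,0,0,0,0,0]]]'
python3 - <<'E'
from h import *
plan((587.5,51.5,46))
E
```

```text
clock: 21.95
ee_pos: [585.5, 53.0, 102.9]
eef_rot: [0.88, 0.475, -0.0, -0.0]
ft_force: [-0.5, -0.6, -0.8]
opening: 0.0
gripper_force: 0.0
clock: 22.32
ee_pos: [584.8, 52.6, 42.7]
eef_rot: [0.88, 0.475, -0.002, -0.001]
ft_force: [-0.5, -0.2, 0.8]
opening: 0.2
gripper_force: 0.0
(587.5, 51.5, 46) -> 0.5 2.9 -3.3
```

```bash
python3 -m handwheel '[[[6.5,8.5,-3,0,0,0,0],[6.5,8.5,0,0,0,0,0],[7,5,0,0,0,0,0],[7,5,0,0,0,0,0],[6.5,2.5,0,0,0,0,0],[6.5,2.5,0,0,0,0,0],[5,1,0,0,0,0,0],[0,0,0,0,0,0,0]]]'
python3 - <<'E'
from h import *
print(robot.state()["ft_torque"]);print(*[q for q in caps(cam("side")) if q[1]>0],sep="\n")
E
```

```text
clock: 23.32
ee_pos: [638.3, 71.7, 47.8]
eef_rot: [0.88, 0.475, -0.002, -0.0]
ft_force: [-4.7, -1.6, -0.4]
opening: -0.1
gripper_force: 2.0
[-0.3534014   0.73725866  0.03812708]
(np.float64(553.9), np.float64(172.4), np.float64(108.9), np.float64(30.0), np.float64(32.0), np.int32(143))
(np.float64(517.9), np.float64(114.9), np.float64(109.2), np.float64(32.0), np.float64(35.0), np.int32(160))
```

```bash
python3 -m handwheel '[[[5,0,0,0,0,0,0],[3,0,0,0,0,0,0],[0,0,0,0,0,0,0],[0,0,0,0,0,0,0]]]'
python3 - <<'E'
from h import *
print(*[q for q in caps(cam("side")) if q[1]>0],sep="\n")
E
```

```text
clock: 23.88
ee_pos: [643.9, 79.2, 48.6]
eef_rot: [0.88, 0.475, 0.001, 0.0]
ft_force: [0.7, 0.8, 0.5]
opening: -0.2
gripper_force: 0.0
(np.float64(546.1), np.float64(166.9), np.float64(109.0), np.float64(33.0), np.float64(36.0), np.int32(150))
(np.float64(518.8), np.float64(103.8), np.float64(109.0), np.float64(33.0), np.float64(33.0), np.int32(162))
```

```bash
python3 -m handwheel '[[[0,0,0,0,0,0,0],[0,0,0,0,0,0,0],[0,0,0,0,0,0,0],[0,0,0,0,0,0,0]]]'
python3 - <<'E'
from h import *
c=cam("side");print(*[q for q in caps(c) if q[1]>0],sep="\n");save(c,"s5")
plan((643.9,79.2,130),(587.5,51.5,130))
E
```

```text
clock: 24.42
ee_pos: [643.0, 79.0, 47.8]
eef_rot: [0.88, 0.475, 0.0, -0.0]
ft_force: [0.2, 0.0, 0.9]
opening: -0.1
gripper_force: 0.0
(np.float64(546.1), np.float64(166.7), np.float64(109.5), np.float64(32.0), np.float64(36.0), np.int32(150))
(np.float64(519.3), np.float64(103.2), np.float64(109.1), np.float64(33.0), np.float64(33.0), np.int32(161))
(643.9, 79.2, 130) -> 0.7 0.6 -82.3
(587.5, 51.5, 130) -> -54.1 -32.0 -0.0
```

```bash
python3 - <<'E'
from h import *
c=cam("side");cv2.imwrite("pics/s5.png",cv2.resize(c["img"][130:260,200:380,::-1],None,fx=4,fy=4,interpolation=cv2.INTER_CUBIC))
E
```

```text
(no output)
```

View pics/s5.png

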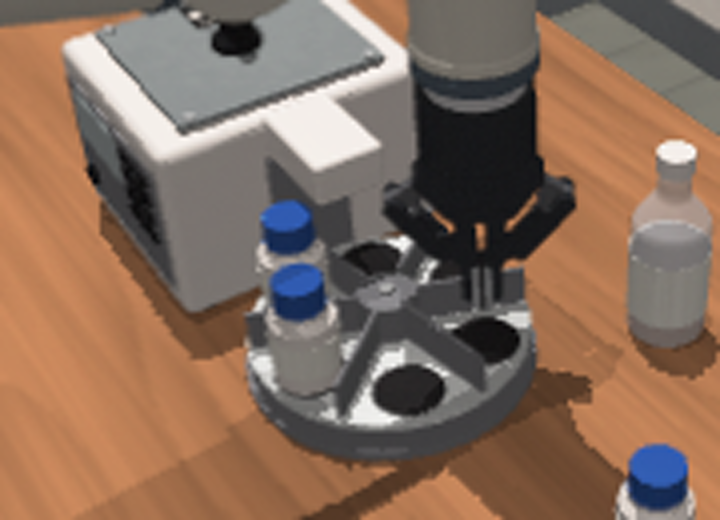

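The carousel has moved on, but the finger is still near a fin. I'll work out its angle from the dark discs at crop positions (408,390) and (490,340).

```bash
python3 - <<'E'
from h import *
c=cam("side");O=np.array([589.8,117.5])
for a,b in((408,390),(490,340)):
    p=plane(c,200+a/4,130+b/4,30);d=p[:2]-O;print(p.round(1),np.degrees(np.arctan2(d[1],d[0])),np.hypot(*d))
h=plane(c,200+387/4,130+288/4,60);print("hub",h)
E
```

```text
[564.   49.5  30. ] -110.7897992048987 72.74493731857395
[634.8  57.9  30. ] -52.94154466982113 74.67674674897762
hub [590.04620188 114.11392372  60.        ]
```

```bash
python3 -m handwheel '[[[4,0,0,0,0,0,0],[4,-0.5,0,0,0,0,0],[4,-1,0,0,0,0,0],[0,0,0,0,0,0,0],[0,0,0,0,0,0,0]]]'
cat >> h.py <<'E'
def discs(z=30):
    for n in ("side","top"):
        c=cam(n);g=cv2.cvtColor(np.ascontiguousarray(c["img"]),cv2.COLOR_RGB2GRAY)
        k,l,st,ce=cv2.connectedComponentsWithStats((g<52).astype(np.uint8))
        for i in range(1,k):
            p=plane(c,*ce[i],z);d=p[:2]-[589.8,117]
            if 40<np.hypot(*d)<95 and st[i,4]>80: print(n,"disc",p.round(0),"angle",np.degrees(np.arctan2(d[1],d[0])).round(1),st[i,4])
        for q in caps(c):
            d=np.array(q[:2])-[589.8,117]
            if np.hypot(*d)<110: print(n,"cap",q[:3],"angle",np.degrees(np.arctan2(d[1],d[0])).round(1))
E
python3 - <<'E'
from h import *
discs()
E
```

```text
clock: 25.2
ee_pos: [648.7, 90.3, 47.7]
eef_rot: [0.88, 0.475, 0.001, -0.0]
ft_force: [-0.5, -0.8, -1.0]
opening: 0.3
gripper_force: 0.2
side disc [606. 185.  30.] angle 76.3 82
side disc [647.  72.  30.] angle -38.4 101
side disc [577.  46.  30.] angle -100.6 167
side cap (np.float64(536.3), np.float64(157.9), np.float64(109.0)) angle 142.6
side cap (np.float64(522.0), np.float64(91.3), np.float64(108.8)) angle -159.2
top disc [638. 101.  30.] angle -18.6 306
top cap (np.float64(521.7), np.float64(119.0), np.float64(395.7)) angle 178.3
top cap (np.float64(524.0), np.float64(92.2), np.float64(110.7)) angle -159.3
```

```bash
python3 -m handwheel '[[[0,0,0,0,0,0,0],[0,0,0,0,0,0,0],[0,0,0,0,0,0,0],[0,0,0,0,0,0,0]]]'
python3 - <<'E'
from h import *
discs()
E
```

```text
clock: 25.8
ee_pos: [648.4, 89.9, 47.8]
eef_rot: [0.88, 0.475, 0.0, -0.0]
ft_force: [0.1, -0.0, 0.6]
opening: -0.1
gripper_force: 0.0
side disc [606. 185.  30.] angle 76.3 82
side disc [646.  72.  30.] angle -38.6 100
side disc [577.  46.  30.] angle -100.5 166
side cap (np.float64(536.1), np.float64(157.3), np.float64(109.4)) angle 143.1
side cap (np.float64(522.1), np.float64(91.0), np.float64(109.2)) angle -159.0
top disc [637. 102.  30.] angle -17.4 302Traceback (most recent call last):
  File "<stdin>", line 2, in <module>
  File "h.py", line 58, in discs
    for q in caps(c):
             ~~~~^^^
  File "h.py", line 43, in caps
    h=np.percentile(P[:,2],90);q=P[abs(P[:,2]-h)<4];lo,hi=q.min(0),q.max(0)
                                                          ~~~~~^^^
    return umr_minimum(a, axis, None, out, keepdims, initial, where)
ValueError: zero-size array to reduction operation minimum which has no identity
```

```bash
python3 -m handwheel '[[[0,0,-30,0,0,0,0],[0,0,-50,0,0,0,0],[0,0,-50,0,0,0,0],[0,0,-20,0,0,0,0],[0,0,0,0,0,0,0],[0,0,0,0,0,0,0]]]'
sed -i 's/        h=np.percentile/        if len(P)<20: continue\n        h=np.percentile/; s/lo,hi=q.min/\n        if len(q)<9: continue\n        lo,hi=q.min/' h.py
python3 - <<'E'
from h import *
discs();c=cam("wrist");print(*caps(c),sep="\n");save(c,"w6")
E
```

```text
clock: 26.65
ee_pos: [647.6, 89.8, 194.8]
eef_rot: [0.88, 0.475, -0.002, -0.001]
ft_force: [-0.7, 0.1, 0.0]
opening: -0.1
gripper_force: 0.0
side disc [606. 185.  30.] angle 76.3 82
side disc [646.  73.  30.] angle -38.0 89
side disc [577.  47.  30.] angle -100.0 155
side cap (np.float64(536.2), np.float64(157.6), np.float64(109.1)) angle 142.9
side cap (np.float64(522.0), np.float64(90.6), np.float64(109.0)) angle -158.7
top disc [663. 117.  30.] angle 0.3 243
top disc [642.  78.  30.] angle -37.1 138
top cap (np.float64(538.5), np.float64(158.4), np.float64(110.4)) angle 141.1
top cap (np.float64(524.0), np.float64(92.6), np.float64(110.1)) angle -159.7
(np.float64(535.3), np.float64(158.6), np.float64(110.0), np.float64(31.0), np.float64(32.0), np.int32(1165))
(np.float64(525.4), np.float64(94.8), np.float64(110.0), np.float64(34.0), np.float64(31.0), np.int32(1956))
```

View pics/w6.png

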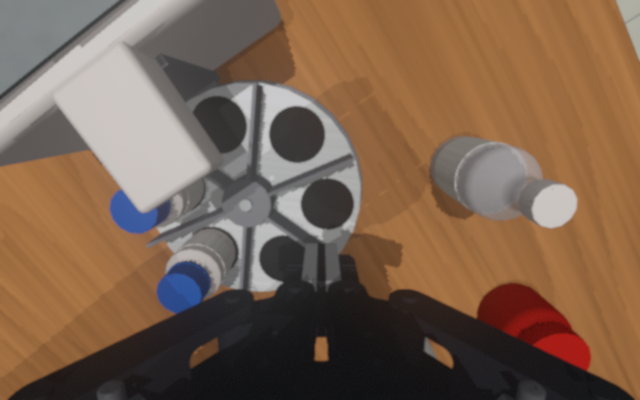

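Four empty discs at (218,122), (297,133), (327,203), (283,257), and the hub at (245,206). I'll compute the actual carousel angle from these.

```bash
python3 - <<'E'
from h import *
c=cam("wrist");O=plane(c,245,206,60)[:2];print("hub",O)
P=[plane(c,*q,30)[:2] for q in((297,133),(327,203))]
for p in P:
    for o in(O,[589.8,117.3]): d=p-o;print(p.round(1),np.degrees(np.arctan2(d[1],d[0])).round(1),np.hypot(*d).round(1))
# fins, top z60
for q in((258,90),(352,157),(247,290)):
    p=plane(c,*q,60)[:2];d=p-O;print("fin",np.degrees(np.arctan2(d[1],d[0])).round(1))
E
```

```text
hub [587.48283784 114.80113341]
[654.2 139.6] 20.4 71.2
[654.2 139.6] 19.1 68.2
[641.6  72.5] -38.0 68.7
[641.6  72.5] -40.9 68.5
fin 47.4
fin -8.4
fin -125.4
```

The carousel rests about 8° short of its stop. I'll take bottle A now, since it is clear of the head, then push on.

```bash
python3 - <<'E'
from h import *
plan((525,94,195),(525,94,90),(525,94,200),(578.7,-282.1,200))
E
```

```text
(525, 94, 195) -> -63.7 -105.0 0.5
(525, 94, 90) -> 0.0 0.0 105.0
(525, 94, 200) -> 0.0 0.0 -110.0
(578.7, -282.1, 200) -> -285.3 250.9 -0.0
```

```bash
python3 -m handwheel '[[[-21,-35,0,0,0,0,55],[-21,-35,0,0,0,0,55],[-21.7,-35,0,0,0,0,55],[0,0,0,0,0,0,55],[0,0,0,0,0,0,55]]]' 40
python3 - <<'E'
from h import *
c=cam("wrist");print(*caps(c),sep="\n");plan((525,94,90))
E
```

```text
clock: 27.48
ee_pos: [526.1, 94.2, 197.7]
eef_rot: [0.88, 0.475, 0.0, 0.0]
ft_force: [-0.0, -0.3, 0.6]
opening: 54.6
gripper_force: 0.0
(np.float64(538.5), np.float64(160.1), np.float64(110.0), np.float64(32.0), np.float64(32.0), np.int32(2125))
(np.float64(524.2), np.float64(94.5), np.float64(110.0), np.float64(32.0), np.float64(34.0), np.int32(1908))
(np.float64(583.3), np.float64(71.4), np.float64(263.6), np.float64(1.0), np.float64(2.0), np.int32(91))
(np.float64(555.2), np.float64(96.0), np.float64(288.9), np.float64(2.0), np.float64(3.0), np.int32(146))
(525, 94, 90) -> -0.9 -1.0 107.6
```

```bash
python3 -m handwheel '[[[-0.5,-1.2,30,0,0,0,55],[0,0,35,0,0,0,55],[0,0,30,0,0,0,55],[0,0,12,0,0,0,55],[0,0,0,0,0,0,55],[0,0,0,0,0,0,20],[0,0,0,0,0,0,20],[0,0,0,0,0,0,20],[0,0,0,0,0,0,20]]]' 40
python3 -m handwheel '[[[0,0,-10,0,0,0,20],[0,0,-30,0,0,0,20],[0,0,-40,0,0,0,20],[0,0,-30,0,0,0,20],[-22.3,18,0,0,0,0,20],[-44,38.8,0,0,0,0,20],[-44,38.8,0,0,0,0,20],[-44,38.8,0,0,0,0,20],[-44,38.8,0,0,0,0,20],[-44,38.8,0,0,0,0,20],[-43,38.8,0,0,0,0,20],[0,0,30,0,0,0,20]]]'
python3 -m handwheel '[[[0,0,40,0,0,0,20],[0,0,20,0,0,0,20],[0,0,0,0,0,0,20],[0,0,0,0,0,0,20]]]'
python3 - <<'E'
from h import *
plan((578.7,-282.1,64));discs()
E
```

```text
clock: 28.65
ee_pos: [525.3, 94.6, 92.7]
eef_rot: [0.88, 0.475, 0.002, 0.001]
ft_force: [0.4, 0.4, 7.1]
opening: 32.4
gripper_force: 40.3
clock: 30.15
ee_pos: [577.9, -286.6, 172.2]
eef_rot: [0.881, 0.473, 0.001, 0.002]
ft_force: [0.2, 1.0, -1.3]
opening: 32.4
gripper_force: 40.1
clock: 30.65
ee_pos: [578.3, -281.8, 112.9]
eef_rot: [0.88, 0.475, 0.001, 0.001]
ft_force: [0.3, 1.2, 0.5]
opening: 32.3
gripper_force: 40.1
(578.7, -282.1, 64) -> -0.0 0.5 48.9
side disc [647.  73.  30.] angle -37.5 84
side disc [525.  92.  30.] angle -158.9 149
side disc [577.  48.  30.] angle -100.4 153
top disc [654. 138.  30.] angle 18.2 181
top disc [642.  72.  30.] angle -40.7 188
top disc [578.  49.  30.] angle -99.8 187
top disc [526.  93.  30.] angle -159.2 198
top cap (np.float64(539.0), np.float64(158.6), np.float64(110.6)) angle 140.7
```

```bash
python3 -m handwheel '[[[0,0,25,0,0,0,20],[0,0,19,0,0,0,20],[0,0,2.5,0,0,0,20],[0,0,0,0,0,0,20],[0,0,0,0,0,0,48],[0,0,0,0,0,0,48],[0,0,0,0,0,0,48],[0,0,-30,0,0,0,48],[0,0,-50,0,0,0,48],[0,0,-50,0,0,0,20],[0,0,0,0,0,0,0]]]'
python3 - <<'E'
from h import *
im=cv2.imread("pics/top0.png");g=cv2.cvtColor(im,cv2.COLOR_BGR2GRAY);c=cam("top")
k,l,st,ce=cv2.connectedComponentsWithStats((g<52).astype(np.uint8))
for i in range(1,k):
    p=plane(c,*ce[i],30);d=p[:2]-[589.8,117]
    if 40<np.hypot(*d)<95 and st[i,4]>80: print("initial",p,np.degrees(np.arctan2(d[1],d[0])))
o=np.array([589.8,117.5]);A=lambda d,z:(*(o+66*np.array([np.cos(np.radians(d)),np.sin(np.radians(d))])).round(1),z)
plan(A(262,190),A(262,46),A(280,46),A(295,46),A(310,46),A(325,46))
print(*caps(c),sep="\n")
E
```

```text
clock: 32.12
ee_pos: [579.3, -282.7, 200.9]
eef_rot: [0.88, 0.475, 0.003, 0.004]
ft_force: [-0.0, 0.8, 0.9]
opening: 12.3
gripper_force: 0.0
initial [650.12980888 147.94626804  30.        ] 27.155625229812692
initial [530.42023292  83.85977809  30.        ] -150.83383869489148
(np.float64(580.6), np.float64(52.1), 190) -> 280.9 -181.3 7.4
(np.float64(580.6), np.float64(52.1), 46) -> 0.0 0.0 144.0
(np.float64(601.3), np.float64(52.5), 46) -> 11.7 17.1 -0.0
(np.float64(617.7), np.float64(57.7), 46) -> 13.3 10.9 -0.0
(np.float64(632.2), np.float64(66.9), 46) -> 15.6 7.1 -0.0
(np.float64(643.9), np.float64(79.6), 46) -> 17.0 2.8 -0.0
(np.float64(622.0), np.float64(-129.0), np.float64(80.5), np.float64(30.0), np.float64(30.0), np.int32(137))
(np.float64(575.2), np.float64(-283.4), np.float64(84.1), np.float64(32.0), np.float64(33.0), np.int32(161))
(np.float64(539.0), np.float64(158.5), np.float64(110.3), np.float64(30.0), np.float64(30.0), np.int32(153))
(np.float64(524.7), np.float64(-360.2), np.float64(84.6), np.float64(22.0), np.float64(22.0), np.int32(69))
(np.float64(449.6), np.float64(-671.1), np.float64(70.2), np.float64(173.0), np.float64(252.0), np.int32(3421))
(np.float64(517.3), np.float64(-127.0), np.float64(80.5), np.float64(29.0), np.float64(29.0), np.int32(141))
(np.float64(470.8), np.float64(-365.1), np.float64(84.6), np.float64(31.0), np.float64(33.0), np.int32(164))
(np.float64(430.9), np.float64(-109.9), np.float64(80.6), np.float64(31.0), np.float64(29.0), np.int32(151))
```

```bash
python3 -m handwheel '[[[20.9,-13.3,0,0,0,0,0],[37.2,-24,1,0,0,0,0],[37.2,-24,1,0,0,0,0],[37.2,-24,1,0,0,0,0],[37.2,-24,1,0,0,0,0],[37.2,-24,1,0,0,0,0],[37.2,-24,1,0,0,0,0],[37.2,-24,1,0,0,0,0],[0,0,0,0,0,0,0],[0,0,40,0,0,0,0],[0,0,50,0,0,0,0],[0,0,45,0,0,0,0]]]'
python3 -m handwheel '[[[0,0,8,0,0,0,0],[0,0,0,0,0,0,0]]]'
python3 -m handwheel '[[[6,8.5,0,0,0,0,0],[6,8.5,0,0,0,0,0],[6.5,5.5,0,0,0,0,0],[6.5,5.5,0,0,0,0,0],[8,3.5,0,0,0,0,0],[8,3.5,0,0,0,0,0],[0,0,0,0,0,0,0]]]'
python3 - <<'E'
from h import *
discs()
E
```

```text
clock: 33.67
ee_pos: [578.8, 52.7, 49.2]
eef_rot: [0.88, 0.475, -0.001, -0.0]
ft_force: [0.2, 1.6, 0.2]
opening: 0.0
gripper_force: 0.0
clock: 33.92
ee_pos: [580.0, 52.7, 44.4]
eef_rot: [0.88, 0.475, -0.0, -0.0]
ft_force: [-0.6, -0.5, -0.0]
opening: 0.1
gripper_force: 0.0
clock: 34.8
ee_pos: [631.3, 67.6, 44.0]
eef_rot: [0.88, 0.475, -0.002, -0.0]
ft_force: [-5.9, -1.4, -1.9]
opening: -0.4
gripper_force: 2.3
side disc [558. 187.  30.] angle 114.5 95
side disc [616.  51.  30.] angle -68.2 156
side disc [548.  61.  30.] angle -126.3 152
side cap (np.float64(520.8), np.float64(122.5), np.float64(109.0)) angle 175.4
top disc [613.  60.  30.] angle -68.2 246
top disc [549.  61.  30.] angle -126.1 191
top cap (np.float64(522.8), np.float64(120.5), np.float64(110.7)) angle 177.0
```

```bash
python3 -m handwheel '[[[6,1.5,0,0,0,0,0],[6,1.3,0,0,0,0,0],[3,0.5,0,0,0,0,0],[0,0,0,0,0,0,0],[0,0,0,0,0,0,0],[0,0,0,0,0,0,0]]]'
python3 - <<'E'
from h import *
discs()
E
```

```text
clock: 35.65
ee_pos: [643.5, 78.9, 44.8]
eef_rot: [0.88, 0.475, 0.001, 0.0]
ft_force: [-0.6, 0.2, -0.9]
opening: -0.2
gripper_force: 0.0
side disc [617. 182.  30.] angle 67.7 81
side disc [635.  61.  30.] angle -51.4 124
side disc [564.  50.  30.] angle -110.9 160
side cap (np.float64(520.4), np.float64(104.4), np.float64(108.8)) angle -169.7
top disc [629.  71.  30.] angle -49.7 234
top disc [565.  55.  30.] angle -111.4 167
top cap (np.float64(522.6), np.float64(105.2), np.float64(110.0)) angle -170.0
```

```bash
python3 -m handwheel '[[[5,0,0,0,0,0,0],[5,-0.5,0,0,0,0,0],[5,-0.7,0,0,0,0,0],[2,-0.5,0,0,0,0,0],[0,0,0,0,0,0,0],[0,0,0,0,0,0,0]]]'
python3 - <<'E'
from h import *
discs()
E
```

```text
clock: 36.5
ee_pos: [651.0, 94.1, 44.1]
eef_rot: [0.88, 0.475, 0.0, -0.0]
ft_force: [-1.0, -0.9, -0.8]
opening: 0.2
gripper_force: 0.7
side disc [547. 156.  30.] angle 137.8 102
side disc [650.  76.  30.] angle -34.0 95
side disc [581.  46.  30.] angle -97.1 167
side cap (np.float64(525.2), np.float64(87.3), np.float64(109.0)) angle -155.3
top disc [639. 109.  30.] angle -8.9 316
top disc [537. 156.  30.] angle 143.6 200
top cap (np.float64(527.1), np.float64(88.7), np.float64(110.2)) angle -155.7
```

About 4° short. I'll lift off, grasp the last carousel bottle, and trim the carousel afterwards.

```bash
python3 -m handwheel '[[[0,0,-30,0,0,0,0],[0,0,-50,0,0,0,0],[0,0,-50,0,0,0,55],[0,0,-25,0,0,0,55],[-31,-33,0,0,0,0,55],[-34,-34,0,0,0,0,55],[0,-34,0,0,0,0,55],[0,0,0,0,0,0,55],[0,0,0,0,0,0,55]]]' 40
python3 - <<'E'
from h import *
c=cam("wrist");k=caps(c);print(*k,sep="\n");k=[q for q in k if abs(q[2]-110)<3][0];plan((k[0],k[1],94));discs()
E
```

```text
clock: 37.72
ee_pos: [531.5, 95.1, 199.7]
eef_rot: [0.88, 0.475, 0.001, 0.0]
ft_force: [-0.6, 0.7, -0.4]
opening: 55.1
gripper_force: 0.0
(np.float64(527.4), np.float64(90.9), np.float64(110.0), np.float64(33.0), np.float64(33.0), np.int32(1878))
(np.float64(527.4), np.float64(90.9), 94) -> -5.7 -1.3 105.4
side disc [547. 156.  30.] angle 137.8 99
side disc [581.  47.  30.] angle -96.9 158
side cap (np.float64(524.9), np.float64(87.2), np.float64(109.1)) angle -155.3
top disc [564.  38.  30.] angle -108.0 121
```

```bash
python3 -m handwheel '[[[-6,-1,30,0,0,0,55],[0,0,35,0,0,0,55],[0,0,30,0,0,0,55],[0,0,12,0,0,0,55],[0,0,0,0,0,0,55],[0,0,0,0,0,0,20],[0,0,0,0,0,0,20],[0,0,0,0,0,0,20],[0,0,0,0,0,0,20]]]' 40
python3 -m handwheel '[[[0,0,-10,0,0,0,20],[0,0,-30,0,0,0,20],[0,0,-40,0,0,0,20],[0,0,-30,0,0,0,20]]]'
python3 - <<'E'
from h import *
plan((519.3,-294.4,200))
E
```

```text
clock: 39.0
ee_pos: [527.8, 90.6, 94.2]
eef_rot: [0.88, 0.475, 0.002, 0.001]
ft_force: [0.8, -0.8, 6.2]
opening: 32.3
gripper_force: 40.2
clock: 39.5
ee_pos: [526.6, 90.6, 204.2]
eef_rot: [0.88, 0.475, 0.0, 0.0]
ft_force: [-0.4, -0.4, -1.0]
opening: 32.4
gripper_force: 39.8
(519.3, -294.4, 200) -> -326.1 204.7 4.2
```

```bash
python3 -m handwheel '[[[-22.1,12.7,0,0,0,0,20],[-38,24,0,0,0,0,20],[-38,24,0,0,0,0,20],[-38,24,0,0,0,0,20],[-38,24,0,0,0,0,20],[-38,24,0,0,0,0,20],[-38,24,0,0,0,0,20],[-38,24,0,0,0,0,20],[-38,24,4,0,0,0,20],[0,0,30,0,0,0,20],[0,0,40,0,0,0,20],[0,0,20,0,0,0,20]]]'
python3 -m handwheel '[[[0,0,0,0,0,0,20],[0,0,0,0,0,0,20]]]'
python3 - <<'E'
from h import *
plan((519.3,-294.4,68.5));discs()
print(*caps(cam("top")),sep="\n")
E
```

```text
clock: 41.0
ee_pos: [517.8, -293.8, 105.4]
eef_rot: [0.88, 0.475, -0.001, -0.002]
ft_force: [0.9, 0.5, -1.0]
opening: 32.0
gripper_force: 40.0
clock: 41.25
ee_pos: [519.7, -294.7, 110.3]
eef_rot: [0.88, 0.475, 0.001, 0.001]
ft_force: [0.5, -0.2, -0.1]
opening: 32.5
gripper_force: 40.0
(519.3, -294.4, 68.5) -> -0.0 -0.5 41.8
side disc [527.  88.  30.] angle -155.2 145
side disc [582.  48.  30.] angle -96.7 153
top disc [653. 143.  30.] angle 22.1 182
top disc [645.  75.  30.] angle -37.4 188
top disc [582.  48.  30.] angle -96.3 193
top disc [537. 156.  30.] angle 143.6 196
top disc [528.  89.  30.] angle -155.8 192
(np.float64(622.7), np.float64(-129.1), np.float64(80.4), np.float64(30.0), np.float64(30.0), np.int32(138))
(np.float64(590.4), np.float64(-341.3), np.float64(84.9), np.float64(29.0), np.float64(31.0), np.int32(140))
(np.float64(575.3), np.float64(-283.6), np.float64(84.0), np.float64(32.0), np.float64(33.0), np.int32(158))
(np.float64(449.5), np.float64(-676.2), np.float64(70.2), np.float64(173.0), np.float64(245.0), np.int32(3186))
(np.float64(517.4), np.float64(-126.9), np.float64(79.9), np.float64(29.0), np.float64(29.0), np.int32(142))
(np.float64(467.9), np.float64(-364.6), np.float64(84.2), np.float64(24.0), np.float64(32.0), np.int32(112))
(np.float64(430.6), np.float64(-109.4), np.float64(80.6), np.float64(31.0), np.float64(29.0), np.int32(147))
```

```bash
python3 -m handwheel '[[[0,0,25,0,0,0,20],[0,0,14,0,0,0,20],[0,0,2.5,0,0,0,20],[0,0,0,0,0,0,20],[0,0,0,0,0,0,48],[0,0,0,0,0,0,48],[0,0,0,0,0,0,48],[0,0,-30,0,0,0,48],[0,0,-50,0,0,0,48],[0,0,-50,0,0,0,55],[0,0,0,0,0,0,55]]]'
python3 - <<'E'
from h import *
print(*caps(cam("top")),sep="\n")
plan((622.5,-129.2,170),(622.5,-129.2,63),(622.5,-129.2,170),(412.9,-378.7,170))
E
```

```text
clock: 42.78
ee_pos: [520.7, -295.5, 203.2]
eef_rot: [0.88, 0.475, 0.002, 0.005]
ft_force: [1.3, -0.4, -0.2]
opening: 54.9
gripper_force: 0.0
(np.float64(622.0), np.float64(-129.3), np.float64(80.6), np.float64(29.0), np.float64(30.0), np.int32(136))
(np.float64(587.5), np.float64(-342.2), np.float64(83.9), np.float64(32.0), np.float64(31.0), np.int32(159))
(np.float64(574.5), np.float64(-282.9), np.float64(84.3), np.float64(32.0), np.float64(33.0), np.int32(157))
(np.float64(441.8), np.float64(-704.5), np.float64(70.2), np.float64(172.0), np.float64(228.0), np.int32(2033))
(np.float64(518.9), np.float64(-295.9), np.float64(84.2), np.float64(29.0), np.float64(30.0), np.int32(157))
(np.float64(517.3), np.float64(-127.0), np.float64(80.4), np.float64(29.0), np.float64(30.0), np.int32(142))
(np.float64(430.7), np.float64(-108.6), np.float64(80.4), np.float64(31.0), np.float64(31.0), np.int32(147))
(622.5, -129.2, 170) -> 195.0 -4.9 29.8
(622.5, -129.2, 63) -> 0.0 0.0 107.0
(622.5, -129.2, 170) -> 0.0 0.0 -107.0
(412.9, -378.7, 170) -> -323.5 -38.8 -0.0
```

```bash
python3 -m handwheel '[[[35,-1,10,0,0,0,55],[40,-1,10,0,0,0,55],[40,-1,10,0,0,0,55],[40,-1,0,0,0,0,55],[40,-1,0,0,0,0,55],[0,0,0,0,0,0,55],[0,0,0,0,0,0,55]]]' 40
python3 - <<'E'
from h import *
print(*[q for q in caps(cam("wrist")) if abs(q[2]-80)<6],sep="\n");plan((622.5,-129.2,63))
E
```

```text
clock: 43.7
ee_pos: [621.1, -128.8, 165.2]
eef_rot: [0.88, 0.475, -0.001, -0.001]
ft_force: [-0.5, 0.4, -0.1]
opening: 54.9
gripper_force: 0.0
(np.float64(623.3), np.float64(-128.4), np.float64(80.0), np.float64(32.0), np.float64(33.0), np.int32(1931))
(np.float64(517.4), np.float64(-119.9), np.float64(80.0), np.float64(32.0), np.float64(20.0), np.int32(1099))
(np.float64(431.8), np.float64(-100.8), np.float64(80.0), np.float64(33.0), np.float64(15.0), np.int32(1030))
(622.5, -129.2, 63) -> 0.9 1.1 102.7
```

```bash
python3 -m handwheel '[[[1,1,30,0,0,0,55],[0,0,35,0,0,0,55],[0,0,30,0,0,0,55],[0,0,7,0,0,0,55],[0,0,0,0,0,0,55],[0,0,0,0,0,0,20],[0,0,0,0,0,0,20],[0,0,0,0,0,0,20],[0,0,0,0,0,0,20]]]' 40
python3 -m handwheel '[[[0,0,-10,0,0,0,20],[0,0,-30,0,0,0,20],[0,0,-40,0,0,0,20],[0,0,-40,0,0,0,20],[-24.5,-2.8,0,0,0,0,20],[-50,-6,0,0,0,0,20],[-50,-6,0,0,0,0,20],[-50,-6,0,0,0,0,20],[-50,-6,0,0,0,0,20],[-50,-6,0,0,0,0,20],[-50,-6,0,0,0,0,20],[0,0,30,0,0,0,20]]]'
python3 -m handwheel '[[[0,0,40,0,0,0,20],[0,0,0,0,0,0,20],[0,0,0,0,0,0,20]]]'
python3 - <<'E'
from h import *
plan((412.9,-378.7,66));print(robot.state()["opening"])
E
```

```text
clock: 44.88
ee_pos: [624.2, -128.7, 67.2]
eef_rot: [0.88, 0.475, 0.001, 0.001]
ft_force: [-0.7, 0.1, 5.9]
opening: 32.1
gripper_force: 40.3
clock: 46.38
ee_pos: [410.1, -382.0, 156.0]
eef_rot: [0.881, 0.473, -0.0, 0.002]
ft_force: [0.7, 0.3, -1.6]
opening: 32.1
gripper_force: 40.0
clock: 46.75
ee_pos: [412.5, -378.5, 115.6]
eef_rot: [0.88, 0.475, 0.0, 0.0]
ft_force: [-0.4, 0.2, -0.0]
opening: 32.2
gripper_force: 40.0
(412.9, -378.7, 66) -> 0.1 0.4 49.6
32.17550279469049
```

```bash
python3 -m handwheel '[[[0,0,22,0,0,0,20],[0,0,20,0,0,0,20],[0,0,2.5,0,0,0,20],[0,0,0,0,0,0,20],[0,0,0,0,0,0,48],[0,0,0,0,0,0,48],[0,0,0,0,0,0,48],[0,0,-30,0,0,0,48],[0,0,-50,0,0,0,48],[0,0,-20,0,0,0,55],[0,0,0,0,0,0,55]]]'
python3 - <<'E'
from h import *
print(*caps(cam("top")),sep="\n")
plan((517.3,-127.2,170),(517.3,-127.2,63),(517.3,-127.2,170),(459.9,-306.7,170))
E
```

```text
clock: 48.12
ee_pos: [413.3, -379.0, 172.0]
eef_rot: [0.88, 0.475, 0.0, 0.002]
ft_force: [-0.2, -0.8, 0.5]
opening: 55.3
gripper_force: 0.0
(np.float64(588.7), np.float64(-342.3), np.float64(84.3), np.float64(30.0), np.float64(32.0), np.int32(154))
(np.float64(575.3), np.float64(-283.5), np.float64(83.9), np.float64(32.0), np.float64(33.0), np.int32(161))
(np.float64(529.3), np.float64(-355.5), np.float64(84.1), np.float64(29.0), np.float64(32.0), np.int32(159))
(np.float64(476.3), np.float64(-714.8), np.float64(70.2), np.float64(125.0), np.float64(249.0), np.int32(1781))
(np.float64(518.0), np.float64(-295.5), np.float64(84.6), np.float64(29.0), np.float64(30.0), np.int32(159))
(np.float64(516.6), np.float64(-127.6), np.float64(79.9), np.float64(29.0), np.float64(29.0), np.int32(142))
(np.float64(471.5), np.float64(-365.0), np.float64(84.7), np.float64(31.0), np.float64(33.0), np.int32(162))
(np.float64(430.5), np.float64(-109.4), np.float64(80.9), np.float64(31.0), np.float64(29.0), np.int32(142))
(np.float64(413.4), np.float64(-379.7), np.float64(84.1), np.float64(29.0), np.float64(30.0), np.int32(161))
(517.3, -127.2, 170) -> 267.5 -50.1 -0.2
(517.3, -127.2, 63) -> 0.0 0.0 107.0
(517.3, -127.2, 170) -> 0.0 0.0 -107.0
(459.9, -306.7, 170) -> -181.6 50.3 -0.0
```

```bash
python3 -m handwheel '[[[27.5,-5,0,0,0,0,55],[48,-9,0,0,0,0,55],[48,-9,0,0,0,0,55],[48,-9,0,0,0,0,55],[48,-9,0,0,0,0,55],[48,-9,0,0,0,0,55],[0,0,0,0,0,0,55],[0,0,0,0,0,0,55]]]' 40
python3 - <<'E'
from h import *
print(*[q for q in caps(cam("wrist")) if abs(q[2]-80)<6],sep="\n");plan((517.3,-127.2,66))
E
```

```text
clock: 49.18
ee_pos: [516.8, -127.4, 168.2]
eef_rot: [0.88, 0.475, -0.001, -0.001]
ft_force: [0.9, -0.3, -0.3]
opening: 55.3
gripper_force: 0.0
(np.float64(517.5), np.float64(-126.3), np.float64(80.0), np.float64(33.0), np.float64(33.0), np.int32(1893))
(np.float64(431.4), np.float64(-107.6), np.float64(80.0), np.float64(34.0), np.float64(31.0), np.int32(1915))
(517.3, -127.2, 66) -> 0.9 -0.1 102.8
```

```bash
python3 -m handwheel '[[[1,0,30,0,0,0,55],[0,0,35,0,0,0,55],[0,0,30,0,0,0,55],[0,0,9,0,0,0,55],[0,0,0,0,0,0,55],[0,0,0,0,0,0,20],[0,0,0,0,0,0,20],[0,0,0,0,0,0,20],[0,0,0,0,0,0,20]]]' 40
python3 -m handwheel '[[[0,0,-10,0,0,0,20],[0,0,-30,0,0,0,20],[0,0,-40,0,0,0,20],[0,0,-30,0,0,0,20],[-21.6,6.3,0,0,0,0,20],[-40,11,0,0,0,0,20],[-40,11,0,0,0,0,20],[-40,11,0,0,0,0,20],[-40,11,0,0,0,0,20],[0,0,25,0,0,0,20],[0,0,35,0,0,0,20]]]'
python3 -m handwheel '[[[0,0,0,0,0,0,20],[0,0,0,0,0,0,20]]]'
python3 - <<'E'
from h import *
plan((459.9,-306.7,71));print(robot.state()["opening"])
E
```

```text
clock: 50.35
ee_pos: [519.0, -126.8, 68.3]
eef_rot: [0.88, 0.475, 0.001, 0.001]
ft_force: [-0.9, 0.5, 6.6]
opening: 32.0
gripper_force: 40.0
clock: 51.72
ee_pos: [460.9, -307.0, 117.2]
eef_rot: [0.88, 0.475, 0.001, 0.001]
ft_force: [0.7, -0.1, -2.0]
opening: 32.0
gripper_force: 39.9
clock: 51.98
ee_pos: [461.0, -306.0, 117.8]
eef_rot: [0.88, 0.475, 0.0, 0.001]
ft_force: [0.2, -0.2, -0.1]
opening: 32.0
gripper_force: 39.9
(459.9, -306.7, 71) -> -1.2 -0.6 46.8
31.964479359377144
```

```bash
python3 -m handwheel '[[[-1,-0.5,22,0,0,0,20],[0,0,21,0,0,0,20],[0,0,2.5,0,0,0,20],[0,0,0,0,0,0,20],[0,0,0,0,0,0,48],[0,0,0,0,0,0,48],[0,0,0,0,0,0,48],[0,0,-30,0,0,0,48],[0,0,-50,0,0,0,48],[0,0,-20,0,0,0,55],[0,0,0,0,0,0,55]]]'
python3 - <<'E'
from h import *
print(*[q for q in caps(cam("top")) if q[1]>-500],sep="\n")
plan((431,-109,170),(431,-109,66),(431,-109,170),(400.5,-319,170))
E
```

```text
clock: 53.35
ee_pos: [460.3, -307.0, 172.5]
eef_rot: [0.88, 0.475, 0.001, 0.002]
ft_force: [-0.3, 0.0, -0.3]
opening: 54.8
gripper_force: 0.0
(np.float64(588.4), np.float64(-342.6), np.float64(84.2), np.float64(30.0), np.float64(32.0), np.int32(156))
(np.float64(575.6), np.float64(-282.8), np.float64(84.2), np.float64(32.0), np.float64(33.0), np.int32(160))
(np.float64(528.7), np.float64(-354.3), np.float64(84.4), np.float64(29.0), np.float64(33.0), np.int32(161))
(np.float64(517.8), np.float64(-295.4), np.float64(83.9), np.float64(29.0), np.float64(31.0), np.int32(156))
(np.float64(459.0), np.float64(-306.3), np.float64(84.5), np.float64(29.0), np.float64(30.0), np.int32(157))
(np.float64(430.7), np.float64(-109.1), np.float64(80.6), np.float64(31.0), np.float64(29.0), np.int32(149))
(431, -109, 170) -> 149.6 -132.1 0.3
(431, -109, 66) -> 0.0 0.0 104.0
(431, -109, 170) -> 0.0 0.0 -104.0
(400.5, -319, 170) -> -192.4 89.5 -0.0
```

```bash
python3 -m handwheel '[[[25.6,-22.1,0,0,0,0,55],[31,-27.5,0,0,0,0,55],[31,-27.5,0,0,0,0,55],[31,-27.5,0,0,0,0,55],[31,-27.5,0,0,0,0,55],[0,0,0,0,0,0,55],[0,0,0,0,0,0,55]]]' 40
python3 - <<'E'
from h import *
print(*[q for q in caps(cam("wrist")) if abs(q[2]-80)<6],sep="\n");plan((431.2,-108.8,66))
E
```

```text
clock: 54.28
ee_pos: [430.8, -109.1, 169.1]
eef_rot: [0.88, 0.475, -0.001, -0.001]
ft_force: [0.4, -0.5, 1.3]
opening: 55.2
gripper_force: 0.0
(np.float64(430.6), np.float64(-108.0), np.float64(80.0), np.float64(33.0), np.float64(33.0), np.int32(1872))
(np.float64(574.8), np.float64(-281.6), np.float64(84.0), np.float64(34.0), np.float64(35.0), np.int32(2299))
(np.float64(576.2), np.float64(-335.6), np.float64(83.2), np.float64(15.0), np.float64(24.0), np.int32(929))
(np.float64(451.7), np.float64(-303.6), np.float64(84.1), np.float64(19.0), np.float64(32.0), np.int32(805))
(431.2, -108.8, 66) -> 0.7 -0.2 103.5
```

```bash
python3 -m handwheel '[[[0.5,0,30,0,0,0,55],[0,0,35,0,0,0,55],[0,0,30,0,0,0,55],[0,0,9,0,0,0,55],[0,0,0,0,0,0,55],[0,0,0,0,0,0,20],[0,0,0,0,0,0,20],[0,0,0,0,0,0,20],[0,0,0,0,0,0,20]]]' 40
python3 -m handwheel '[[[0,0,-10,0,0,0,20],[0,0,-30,0,0,0,20],[0,0,-40,0,0,0,20],[0,0,-30,0,0,0,20],[-22.4,9.5,0,0,0,0,20],[-42.5,20,0,0,0,0,20],[-42.5,20,0,0,0,0,20],[-42.5,20,0,0,0,0,20],[-42.5,20,0,0,0,0,20],[0,0,25,0,0,0,20],[0,0,35,0,0,0,20]]]'
python3 -m handwheel '[[[0,0,0,0,0,0,20],[0,0,0,0,0,0,20]]]'
python3 - <<'E'
from h import *
plan((400.5,-319,72));print(robot.state()["opening"])
E
```

```text
clock: 55.45
ee_pos: [432.4, -108.8, 68.6]
eef_rot: [0.88, 0.475, 0.001, 0.001]
ft_force: [-1.4, -0.4, 5.7]
opening: 32.0
gripper_force: 39.9
clock: 56.82
ee_pos: [401.0, -319.6, 117.3]
eef_rot: [0.88, 0.474, 0.0, 0.001]
ft_force: [0.8, 0.2, -1.4]
opening: 32.0
gripper_force: 40.1
clock: 57.08
ee_pos: [401.2, -318.6, 118.2]
eef_rot: [0.88, 0.475, 0.0, 0.001]
ft_force: [-0.1, -0.1, -0.1]
opening: 32.2
gripper_force: 40.1
(400.5, -319, 72) -> -0.7 -0.4 46.2
32.20084112937737
```

```bash
python3 -m handwheel '[[[-0.5,-0.5,22,0,0,0,20],[0,0,21,0,0,0,20],[0,0,2.5,0,0,0,20],[0,0,0,0,0,0,20],[0,0,0,0,0,0,48],[0,0,0,0,0,0,48],[0,0,0,0,0,0,48],[0,0,-30,0,0,0,48],[0,0,-50,0,0,0,48],[0,0,-20,0,0,0,20],[0,0,0,0,0,0,0]]]'
python3 - <<'E'
from h import *
print(*[q for q in caps(cam("top")) if q[1]>-500],sep="\n");discs()
o=np.array([589.8,117.5]);A=lambda d,z:(*(o+66*np.array([np.cos(np.radians(d)),np.sin(np.radians(d))])).round(1),z)
plan(A(264,170),A(264,48),A(274,48),A(278,48),A(284,48))
E
```

```text
clock: 58.45
ee_pos: [400.7, -319.2, 172.8]
eef_rot: [0.88, 0.475, 0.001, 0.002]
ft_force: [0.1, -0.1, -0.5]
opening: 12.4
gripper_force: 0.0
(np.float64(588.3), np.float64(-342.6), np.float64(83.9), np.float64(30.0), np.float64(31.0), np.int32(156))
(np.float64(575.1), np.float64(-283.3), np.float64(84.0), np.float64(32.0), np.float64(33.0), np.int32(160))
(np.float64(529.1), np.float64(-355.2), np.float64(84.0), np.float64(29.0), np.float64(33.0), np.int32(162))
(np.float64(518.7), np.float64(-295.8), np.float64(84.1), np.float64(29.0), np.float64(33.0), np.int32(162))
(np.float64(470.8), np.float64(-365.1), np.float64(84.2), np.float64(31.0), np.float64(32.0), np.int32(166))
(np.float64(458.5), np.float64(-306.6), np.float64(84.4), np.float64(29.0), np.float64(30.0), np.int32(158))
(np.float64(398.6), np.float64(-318.0), np.float64(84.3), np.float64(31.0), np.float64(33.0), np.int32(159))
side disc [527.  88.  30.] angle -155.2 145
top disc [652. 143.  30.] angle 22.2 181
top disc [645.  75.  30.] angle -37.4 185
top disc [582.  48.  30.] angle -96.1 188
top disc [536. 156.  30.] angle 143.7 191
top disc [528.  89.  30.] angle -155.7 189
(np.float64(582.9), np.float64(51.9), 170) -> 410.0 -49.1 -1.1
(np.float64(582.9), np.float64(51.9), 48) -> 0.0 0.0 122.0
(np.float64(594.4), np.float64(51.7), 48) -> 6.1 9.7 -0.0
(np.float64(599.0), np.float64(52.1), 48) -> 2.9 3.6 -0.0
(np.float64(605.8), np.float64(53.5), 48) -> 4.9 4.9 -0.0
```

```bash
python3 -m handwheel '[[[25,-4.1,0,0,0,0,0],[55,-6,0,0,0,0,0],[55,-6,0,0,0,0,0],[55,-6,0,0,0,0,0],[55,-6,0,0,0,0,0],[55,-7,0,0,0,0,0],[55,-7,0,0,0,0,0],[55,-7,0,0,0,0,0],[0,0,0,0,0,0,0],[0,0,40,0,0,0,0],[0,0,40,0,0,0,0],[0,0,30,0,0,0,0]]]'
python3 -m handwheel '[[[0,0,12,0,0,0,0],[0,0,0,0,0,0,0],[3,5,0,0,0,0,0],[3,4.7,0,0,0,0,0],[1.5,1.8,0,0,0,0,0],[0,0,0,0,0,0,0],[0,0,0,0,0,0,0]]]'
python3 - <<'E'
from h import *
plan((599,52.1,48));discs()
E
```

```text
clock: 60.1
ee_pos: [582.0, 50.1, 57.3]
eef_rot: [0.88, 0.475, -0.002, -0.001]
ft_force: [0.3, 0.3, 0.1]
opening: -0.1
gripper_force: 0.0
clock: 60.98
ee_pos: [597.6, 51.2, 49.3]
eef_rot: [0.88, 0.475, -0.0, -0.0]
ft_force: [-0.1, 0.1, 0.2]
opening: 0.1
gripper_force: 0.0
(599, 52.1, 48) -> 1.5 0.6 1.3
side disc [527.  88.  30.] angle -155.3 146
side disc [581.  46.  30.] angle -97.4 167
top disc [544.  76.  30.] angle -138.0 326
```

```bash
python3 -m handwheel '[[[1.7,2.3,0,0,0,0,0],[1.7,2.3,0,0,0,0,0],[0,0,0,0,0,0,0],[0,0,0,0,0,0,0]]]'
python3 - <<'E'
from h import *
discs()
E
```

```text
clock: 61.58
ee_pos: [603.2, 51.5, 49.1]
eef_rot: [0.88, 0.475, -0.0, -0.0]
ft_force: [-3.0, 1.0, 0.2]
opening: -0.1
gripper_force: 0.9
side disc [528.  87.  30.] angle -154.1 149
side disc [582.  46.  30.] angle -95.9 167
top disc [576.  51.  30.] angle -102.0 146
top disc [529.  88.  30.] angle -154.3 196
```

```bash
python3 -m handwheel '[[[1.1,1.5,0,0,0,0,0],[1.2,1.5,0,0,0,0,0],[0,0,0,0,0,0,0],[0,0,0,0,0,0,0]]]'
python3 - <<'E'
from h import *
discs()
E
```

```text
clock: 62.18
ee_pos: [606.9, 51.7, 48.9]
eef_rot: [0.88, 0.475, -0.0, -0.0]
ft_force: [-3.3, 0.1, -1.7]
opening: 0.2
gripper_force: 1.4
side disc [586.  46.  30.] angle -93.1 166
side disc [529.  83.  30.] angle -151.1 151
top disc [580.  49.  30.] angle -97.9 151
top disc [530.  85.  30.] angle -151.6 195
```

```bash
python3 -m handwheel '[[[0.5,0.6,0,0,0,0,0],[0,0,0,0,0,0,0],[-1.5,-2.5,0,0,0,0,0],[-1.5,-2.5,-30,0,0,0,0],[0,0,-50,0,0,0,0],[0,0,-50,0,0,0,0],[-60,0,0,0,0,0,0],[-60,0,0,0,0,0,0],[-60,0,0,0,0,0,0],[0,0,0,0,0,0,0]]]'
python3 - <<'E'
from h import *
discs()
c=cam("top");print(*[q for q in caps(c) if q[1]>-500],sep="\n");save(c,"top9")
E
```

```text
clock: 63.52
ee_pos: [502.6, -101.9, 180.7]
eef_rot: [0.881, 0.473, 0.001, 0.002]
ft_force: [0.1, 0.7, -0.2]
opening: -0.2
gripper_force: 0.0
side disc [529.  83.  30.] angle -150.9 149
top disc [650. 147.  30.] angle 26.5 183
top disc [648.  80.  30.] angle -32.7 189
top disc [588.  48.  30.] angle -91.8 189
top disc [533. 152.  30.] angle 148.3 193
top disc [530.  85.  30.] angle -151.5 193
(np.float64(587.9), np.float64(-342.1), np.float64(84.2), np.float64(30.0), np.float64(31.0), np.int32(153))
(np.float64(580.0), np.float64(-284.0), np.float64(84.6), np.float64(20.0), np.float64(33.0), np.int32(103))
(np.float64(529.3), np.float64(-354.6), np.float64(83.9), np.float64(29.0), np.float64(33.0), np.int32(160))
(np.float64(471.2), np.float64(-365.2), np.float64(84.2), np.float64(32.0), np.float64(31.0), np.int32(162))
(np.float64(457.8), np.float64(-308.7), np.float64(84.5), np.float64(31.0), np.float64(26.0), np.int32(129))
(np.float64(404.6), np.float64(-372.7), np.float64(83.9), np.float64(29.0), np.float64(31.0), np.int32(167))
(np.float64(397.9), np.float64(-318.2), np.float64(84.4), np.float64(29.0), np.float64(32.0), np.int32(161))
```

View pics/top9.png

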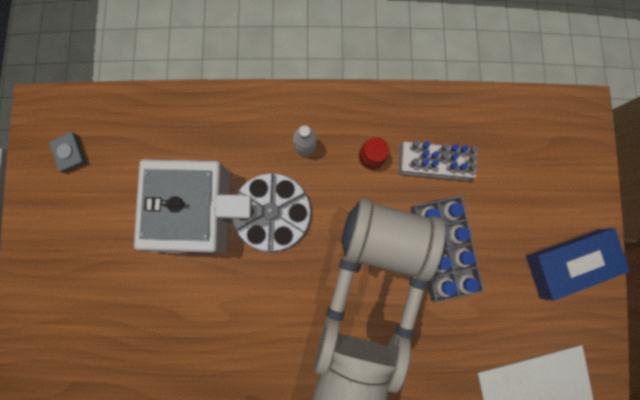

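The carousel is within 0.7° of its stop and the wheel is blind. All 8 bottles are in the crate, but the near corner bottle, now at (404.6,-372.7), has moved since I placed it. I'll check it from close up.

```bash
python3 -m handwheel '[[[-45,-5,-15,0,0,0,0],[-45,-5,-20,0,0,0,0],[-45,-5,-20,0,0,0,0],[-45,-5,-20,0,0,0,0],[-40,-5,-10,0,0,0,0],[0,0,0,0,0,0,0],[0,0,0,0,0,0,0]]]'
python3 - <<'E'
from h import *
c=cam("wrist");save(c,"w9");print(*caps(c),sep="\n")
for n in("side","top"):
    d=cam(n);print(n,*[q for q in caps(d) if -450<q[1]<-350],sep="\n")
E
```

```text
clock: 64.55
ee_pos: [362.9, -268.0, 264.0]
eef_rot: [0.88, 0.476, 0.0, -0.0]
ft_force: [-0.6, -0.2, -0.8]
opening: -0.1
gripper_force: 0.0
(np.float64(574.5), np.float64(-283.3), np.float64(84.0), np.float64(34.0), np.float64(33.0), np.int32(1579))
(np.float64(517.7), np.float64(-295.8), np.float64(84.2), np.float64(34.0), np.float64(33.0), np.int32(1357))
(np.float64(587.0), np.float64(-341.9), np.float64(84.0), np.float64(34.0), np.float64(33.0), np.int32(1471))
(np.float64(457.9), np.float64(-306.3), np.float64(84.0), np.float64(33.0), np.float64(34.0), np.int32(1170))
(np.float64(528.3), np.float64(-354.9), np.float64(84.1), np.float64(34.0), np.float64(32.0), np.int32(1282))
(np.float64(398.2), np.float64(-317.9), np.float64(84.0), np.float64(32.0), np.float64(33.0), np.int32(1024))
(np.float64(469.9), np.float64(-364.9), np.float64(84.1), np.float64(33.0), np.float64(33.0), np.int32(1151))
(np.float64(404.4), np.float64(-372.6), np.float64(84.1), np.float64(32.0), np.float64(34.0), np.int32(1044))
(np.float64(474.3), np.float64(-576.6), np.float64(70.0), np.float64(40.0), np.float64(76.0), np.int32(1724))
side
(np.float64(734.4), np.float64(-363.7), np.float64(106.2), np.float64(15.0), np.float64(15.0), np.int32(81))
(np.float64(528.2), np.float64(-357.7), np.float64(83.5), np.float64(33.0), np.float64(34.0), np.int32(342))
(np.float64(469.6), np.float64(-367.4), np.float64(83.6), np.float64(34.0), np.float64(34.0), np.int32(377))
(np.float64(403.8), np.float64(-375.6), np.float64(83.6), np.float64(32.0), np.float64(33.0), np.int32(377))
top
(np.float64(529.6), np.float64(-354.8), np.float64(83.9), np.float64(29.0), np.float64(34.0), np.int32(160))
(np.float64(470.9), np.float64(-365.0), np.float64(84.4), np.float64(31.0), np.float64(33.0), np.int32(168))
(np.float64(405.4), np.float64(-372.8), np.float64(84.3), np.float64(29.0), np.float64(29.0), np.int32(174))
```

View pics/w9.png

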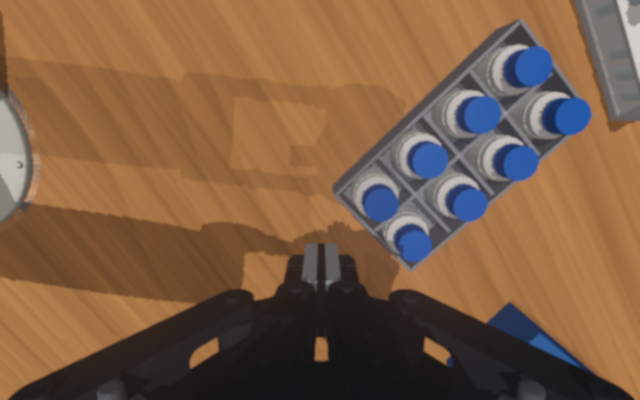

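All eight bottles stand upright, one to a cell, with cap tops at 84 mm. The knocked one has only slid within its own cell, at (412,238). The arm is clear, so I'm handing in.

```bash
python3 -c "
from h import *
discs();print(robot.sign_off())"
```

```text
top disc [650. 147.  30.] angle 26.4 182
top disc [648.  80.  30.] angle -32.7 186
top disc [587.  48.  30.] angle -92.0 183
top disc [533. 152.  30.] angle 148.5 186
top disc [530.  84.  30.] angle -151.2 187
the job is handed in; nothing more can be done
None
```

Job handed in, verdict not shown: the wheel was turned blind first, all eight bottles stand upright one to a cell, and the carousel rests within about 1° of a stop (it didn't snap in, so I trimmed it by finger); I kept clear of the dispenser, jar and rack.

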